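# Load culture plates onto the light panel with a spatula and fire the scanner

### The job

Use the spatula to lift each culture-plate tray off the bench from below and set it down wholly on the light panel, level, squared up with the panel and not on another tray; never touch the trays with the fingers. When all trays are on the panel, lay the spatula back flat on its mat, lengthways along it as it lay at the start, and let go of it; then squeeze the trigger of the hand scanner fully against its grip and let it spring back. Leave the jar, the tip box and the spray bottle where they are.

Things in the scene. Friction and masses are not known exactly. Their poses are not given: they have to be found in the camera images.
- bed: light panel fixed to the bench: flat slab 150 (its x) x 360 (its y) mm, white top 20 mm above the bench. Origin: centre of its underside. There is room for three trays side by side along y (e.g. at y = -112, 0, +112 mm)
- tray1: plate carrier 90 x 90 x 35 mm, 0.16 kg, too wide to grip: aluminium deck on two runners 8 mm wide, 15 mm high, along its x at the side edges, so under the deck is a tunnel 74 mm wide, 15 mm high, open at both x ends; a white nine-well plate fixed on top. Origin: centre of the underside (runners' feet), z up. Starts on the bench; may be absent
- tray2: plate carrier 90 x 90 x 35 mm, 0.16 kg, too wide to grip: aluminium deck on two runners 8 mm wide, 15 mm high, along its x at the side edges, so under the deck is a tunnel 74 mm wide, 15 mm high, open at both x ends; a white nine-well plate fixed on top. Origin: centre of the underside (runners' feet), z up. Starts on the bench; may be absent
- tray3: plate carrier 90 x 90 x 35 mm, 0.16 kg, too wide to grip: aluminium deck on two runners 8 mm wide, 15 mm high, along its x at the side edges, so under the deck is a tunnel 74 mm wide, 15 mm high, open at both x ends; a white nine-well plate fixed on top. Origin: centre of the underside (runners' feet), z up. Starts on the bench; may be absent
- spatula: trowel-like spatula, 0.28 kg: steel blade 3 mm thick, 50 mm wide, x = +45 mm (front edge) to -110 mm; thin riser at x = -50 mm carries a white handle bar (x = -44 to -128 mm, 16 mm wide in y, z = 58 to 80 mm) over the blade's rear. A tray rides on the front part (x = -45 to +45). Origin: blade underside, middle of the front part; x to the front edge, z up
- spatula_grip (a point): grip point in the middle of the handle bar, at x = -85, y = 0, z = 69 mm in the spatula's frame; take it from above with the fingers closing along the spatula's y
- rest_mat: thin grey plastic mat fixed to the bench, 190 (its x) x 90 (its y) x 3 mm; origin at the centre of its underside. The spatula lies on it at the start, its x along the mat's x, its origin about 30 mm ahead of the mat's centre
- scanner: hand scanner fixed on its side on a post, axis 100 mm above the bench: white head 50 (x) x 130 (y) x 44 mm over the origin, with its window towards its +y. A straight grey grip sticks out of the head to -x (x = -25 to -125 mm, y = -16 to -40 mm, 30 mm high, mid height z = 100 mm). Origin: underside of its foot, below the head's centre
- scanner_pinch (a point): point midway between the outer faces of grip and trigger at rest, 46 mm from the trigger hinge (at x = -74, y = -15, z = 100 mm in the scanner's frame; its axes are the scanner's). Across y there, grip and trigger together measure 50 mm at rest (y = -40 to +10) and 38 mm when squeezed; fingers come from above
- trigger (a joint): trigger: a white 55 x 10 x 24 mm lever in front (+y side) of the grip, parallel to it, hinged about the vertical at its head end (x = -28, y = +5 mm in the scanner's frame). 0 = sprung out, 0.27 rad = squeezed fully to the grip (-y); about 7 N at the lever end
- bottle: bystander: white jar 60 mm in diameter, 110 mm tall, loose; origin under its centre
- tip_box: bystander: green pipette-tip box 88 x 123 x 68 mm, loose; origin under its centre
- sprayer: bystander: clear spray bottle 76 mm in diameter, 200 mm tall, loose; origin under its centre

How it is judged:
By the outcome, as a careful person would: the job done as asked, in the order asked, and still so for the second after the job is handed in, with the robot touching nothing.
Of tray1, tray2, tray3 only 2 to 3 are there at a start; the rules pass over those that are not, and their reading is None.
At some moment in a run one of tray1, tray2, tray3 may be knocked a few centimetres aside while the robot is not near it.
It also fails if it takes over 210 s, if anything falls off the work surface, if the arm or the gripper's body presses on something with over 40 N, if the wrist force passes 120 N, or if a joint passes its speed limit or range.

### The arm

A 6-joint arm with a two-finger parallel gripper is mounted at the origin on the work surface. World frame = base frame: x ahead of the robot, y to its left, z up, the work surface at z = 0. Lengths are in m, angles in rad, forces in N, time in s.
With the tool pointing down it reaches from about 0.35 to 0.875 m from the base axis. Payload 4.2 kg.
Tool frame: the origin (TCP) lies at the very end of the fingers, on their centre line; the grasp point (between the pads) lies 19 mm behind it; z points along the fingers, y is the line along which they close (so a half turn about z gives the same grasp; the last joint's range is limited). The gripper opens to 87 mm and grips with 3 to 60 N. Pads are 19 mm wide; open, the fingers measure 117 mm over their backs; the gripper's body (75 mm by 190 mm) begins 51 mm behind the grasp point.
Start: joints at [-0.935, 0.385, 0.008, 0, -1.194, -0.259], TCP at [0.23, -0.581, 0.189] pointing down, gripper open.
Joint ranges: [-3.14, 3.14], [-1.21, 2.06], [-1.07, 1.41], [-3.16, 2.05], [-2.99, -0.16], [-3.1, 3.1]. Speed limits (rad/s): [2.79, 2.79, 3.14, 3.14, 3.14, 3.14].

### API

Orientations are given as a unit quaternion [x, y, z, w].
In Python, from bench import readout, camera, manip gives the robot as it stands.
- The arm moves only by the tool move_arm, never from a script. Its argument "moves" is a list of rows, each an object with "rotation": the turn, a rotation vector about the world's x, y, z scaled (see below), a list of three; "delta_pos": the shift along the world's x, y, z scaled (see below), a list of three; "hand": the opening, from -1 (shut) to 1 (fully open). A call has 1 to 12 rows; each row shifts and turns the commanded pose from where the row before left it; what a row does not reach is not made up. The controller multiplies each number of a shift by 0.03 m and each number of a turn by 0.1 rad. A row lasts 1/10 s, in which the tool goes at most 50 mm and 8.59 degrees, less where a joint would pass 70% of its speed; a pose out of reach is approached as far as the arm can. A call with a number of a shift or a turn outside -1 to 1 is refused whole. A call with a gripper value outside its range is refused whole. The fingers move at their own pace and stop on an object; "grip_force" is the grip in N (left out, the last holds). Time passes only in rows, so rows that do not move let the fingers close. It gives the time, the measured TCP pose, the force, the opening and the grip force at its end, in the units of the state.
- readout.sense(): the state, without advancing time (a new reading comes with each control period).
- camera(name): name is "scene" or "top" or "wrist"; returns a dict with "color" (400x640x3 uint8, blue, green, red), "vfov" (degrees; the focal length in pixels is half the picture's height over the tangent of half this angle, whatever the lens; pixels are square), "cx", "cy" (the principal point, pixels), "xyz" and "rotation" of the camera in the world. Camera axes: x right, y up, looking along -z (the intrinsics and any distortion apply to the point x, -y, -z); pixel columns grow to the right and rows downward; lengths in m; the calibration is good to about 2 mm. A picture is of the moment at which its call begins. There is no depth.
- manip.close_job(): hands the job in; it is judged then, once.
The state is a dict: "time_s": time; "qpos": joint angles; "joint_velocities": joint speeds; "effort": joint torques, N m; "tool_pos": TCP position; "eef_rot": TCP orientation; "contact_force": force on the tool from outside, world axes, zero at the start; "wrist_torque": the same for the moment, N m; "opening": finger opening in m; "finger_force": force on a finger pad.
Only numpy, scipy, OpenCV 4.12 (cv2) and the standard library are available. Lean on these libraries where they do the work, as an engineer would, in place of code of your own. Each camera call takes 0.05 s, during which the arm holds its last target. There are 200 camera calls.

## Working session

There is one attempt and no reset: what is moved stays moved. The work goes in short steps, Python scripts to look and compute and a tool call to move; the robot and the scene stay as the last step left them, time stands still between calls to the robot, and variables do not carry over. Pictures are saved under pics/ and viewed, at most 14 in all, crops included, and the job is handed in when it is done.

Besides the shell and the picture viewer there is one more tool, called after "Call:" as name(argument=value, ...), one argument or row to a line, values as JSON. move_arm: Moves the arm, as the interface text tells. Shifts and turns lie within -1 to 1; 1 stands for 0.03 m of shift or 0.1 rad of turn. Its arguments: {"type":"object","properties":{"moves":{"type":"array"},"grip_force":{"type":"number"}},"required":["moves"]}

```bash
ls; mkdir -p pics; cat > h.py <<'E'
import numpy as np, cv2
from bench import readout, camera, manip
def snap(n,f):
    c=camera(n); cv2.imwrite('pics/'+f+'.png',c['color'])
    print(n,{k:(np.round(v,4).tolist() if k!='color' else 0) for k,v in c.items()})
    return c
E
python3 - <<'E'
from h import *
print(readout.sense())
for n in ['scene','top']: snap(n,n+'0')
E
```

```text
pics
{'time_s': 0.0, 'qpos': array([-9.35366713e-01,  3.85565705e-01,  6.63182626e-03, -5.15302951e-04,
       -1.19400707e+00, -2.58594679e-01]), 'joint_velocities': array([-0.00073242, -0.00104965,  0.00056003, -0.00229471, -0.00162383,
        0.0001557 ]), 'effort': array([ 2.93311768e-04, -3.90662813e+01,  1.87396753e+01,  4.22009066e+00,
        1.08965955e-02, -1.83536749e-04]), 'tool_pos': array([ 0.22975221, -0.58050841,  0.1874541 ]), 'eef_rot': array([-1.87211118e-01,  9.82319088e-01,  1.07046721e-03, -2.47585756e-04]), 'contact_force': array([ 0.12402379, -0.23137615,  0.23042745]), 'wrist_torque': array([ 0.0232642 , -0.02542791,  0.02215146]), 'finger_force': 0.0, 'opening': 0.08679801322842168}
scene {'color': 0, 'vfov': 46.3942, 'cx': 322.3804, 'cy': 196.9352, 'xyz': [1.1067, 0.5294, 1.1411], 'rotation': [0.1153, 0.273, 0.8881, 0.3515]}
top {'color': 0, 'vfov': 46.5707, 'cx': 309.1502, 'cy': 203.5747, 'xyz': [0.4321, -0.0159, 1.3734], 'rotation': [0.0476, -0.0493, -0.6996, 0.7112]}
```

View pics/top0.png

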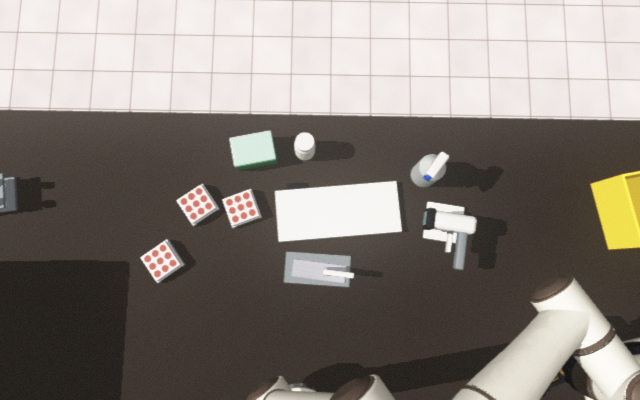

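View pics/scene0.png

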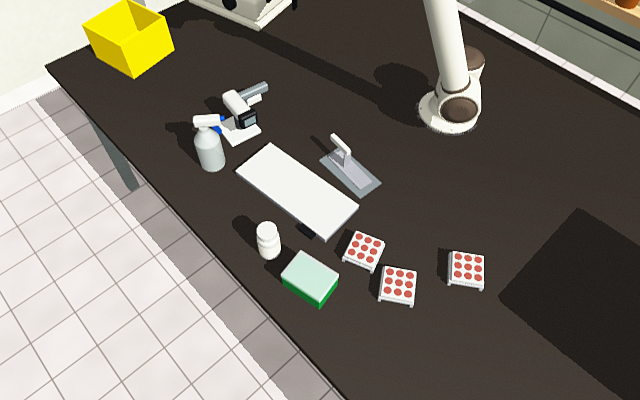

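```bash
cat >> h.py <<'E'
from scipy.spatial.transform import Rotation as R
def ray(c,u,v,z):
    "pixel -> world point on plane z"
    f=c['color'].shape[0]/2/np.tan(np.radians(c['vfov'])/2)
    d=R.from_quat(c['rotation']).apply(np.c_[(np.atleast_1d(u)-c['cx'])/f,-(np.atleast_1d(v)-c['cy'])/f,-np.ones(np.size(u))])
    o=np.array(c['xyz']); return o+d*((z-o[2])/d[:,2])[:,None]
def proj(c,P):
    f=c['color'].shape[0]/2/np.tan(np.radians(c['vfov'])/2)
    p=R.from_quat(c['rotation']).inv().apply(np.atleast_2d(P)-np.array(c['xyz']))
    return np.c_[c['cx']-f*p[:,0]/p[:,2],c['cy']+f*p[:,1]/p[:,2]]
def dots(c,z=0.035):
    "red wells -> world xy"
    b,g,r=[c['color'][...,i].astype(int) for i in range(3)]
    m=((r-g>40)&(r-b>40)).astype(np.uint8)
    n,_,s,ce=cv2.connectedComponentsWithStats(m)
    k=[i for i in range(1,n) if s[i,4]>=8]
    return ray(c,ce[k,0],ce[k,1],z)[:,:2]
def trays(c,z=0.035):
    P=dots(c,z); out=[]; used=np.zeros(len(P),bool)
    for i in range(len(P)):
        if used[i]: continue
        g=[i]
        for j in g: g+= [k for k in range(len(P)) if k not in g and np.hypot(*(P[k]-P[j]))<0.036]
        used[g]=True; Q=P[g]; (cx,cy),(w,h),a=cv2.minAreaRect(Q.astype(np.float32)*1000)
        out.append((len(g),*np.round([*Q.mean(0)],4),round(w,1),round(h,1),round(a,1)))
    return out
def rect(c,lo,hi,z,roi):
    x0,y0,x1,y1=roi; im=c['color'][y0:y1,x0:x1]; m=cv2.inRange(im,np.array(lo),np.array(hi))
    cs,_=cv2.findContours(m,cv2.RETR_EXTERNAL,cv2.CHAIN_APPROX_NONE); q=max(cs,key=cv2.contourArea)[:,0]+[x0,y0]
    P=ray(c,q[:,0],q[:,1],z)[:,:2]; return cv2.minAreaRect((P*1000).astype(np.float32))
E
python3 - <<'E'
from h import *
T=camera('top');S=camera('scene')
print(trays(T));print(trays(S))
print('panel',rect(T,[200,200,200],[255]*3,.02,(260,170,412,250)),rect(S,[200,200,200],[255]*3,.02,(225,140,365,245)))
print('mat',T['color'][275,292],T['color'][270,310])
a=cv2.resize(T['color'][220:310,260:380],None,fx=3.3,fy=3.3,interpolation=cv2.INTER_CUBIC)
b=cv2.resize(S['color'][125:215,310:430],None,fx=3.3,fy=3.3,interpolation=cv2.INTER_CUBIC)
d=cv2.resize(S['color'][220:310,340:500],(396,297),interpolation=cv2.INTER_CUBIC)
e=cv2.resize(T['color'][190:280,400:520],None,fx=3.3,fy=3.3,interpolation=cv2.INTER_CUBIC)
cv2.imwrite('pics/m1.png',np.vstack([np.hstack([a,b]),np.hstack([d,e])]))
E
```

```text
[(9, np.float64(0.6122), np.float64(0.3119), 52.0, 52.1, 35.4), (9, np.float64(0.6038), np.float64(0.1818), 52.3, 52.3, 21.8), (9, np.float64(0.4456), np.float64(0.4064), 52.0, 52.5, 36.0)]
[(1, np.float64(-0.9909), np.float64(0.14), 0.0, 0.0, 0.0), (9, np.float64(0.6054), np.float64(0.1828), 52.7, 52.4, 21.8), (9, np.float64(0.4475), np.float64(0.4071), 52.8, 52.0, 36.0), (9, np.float64(0.6138), np.float64(0.3127), 52.6, 51.9, 35.1)]
panel ((599.57568359375, -101.35855102539062), (149.23312377929688, 359.1204833984375), 5.68336820602417) ((601.5477905273438, -99.33236694335938), (150.53211975097656, 360.2413024902344), 5.5435333251953125)
mat [204 200 201] [214 207 211]
```

View pics/m1.png

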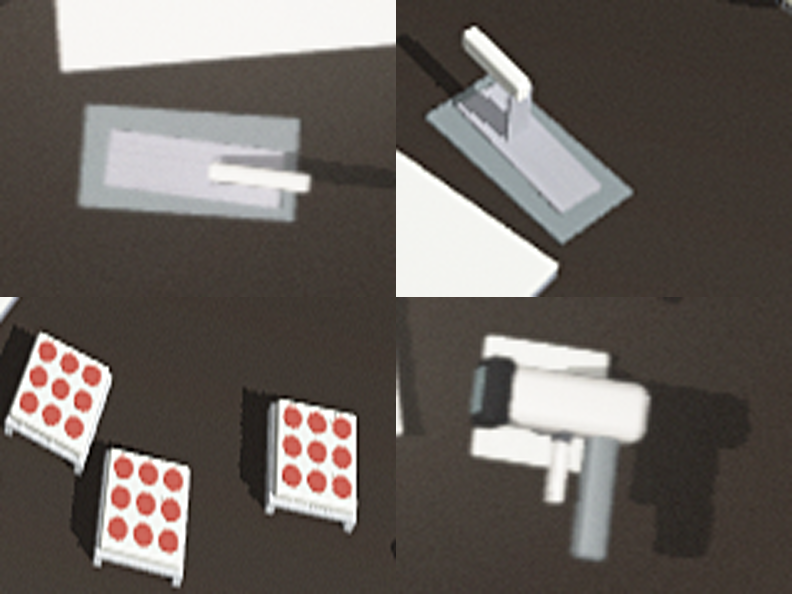

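```bash
cat >> h.py <<'E'
def box(p,yaw,x,y,z):
    "corner points of an axis box in frame at p with yaw (deg)"
    c=np.array([[a,b,d] for d in z for a,b in((x[0],y[0]),(x[1],y[0]),(x[1],y[1]),(x[0],y[1]))])
    return R.from_euler('z',yaw,degrees=True).apply(c)+np.array(p)
def draw(c,im,P,off,s,col=(0,0,255)):
    q=((proj(c,P)-off+.5)*s).astype(np.int32)
    for k in range(0,len(q),4): cv2.polylines(im,[q[k:k+4]],True,col,1,cv2.LINE_AA)
E
python3 - <<'E'
from h import *
T=camera('top');S=camera('scene')
hsvT=cv2.cvtColor(T['color'],cv2.COLOR_BGR2HSV)
print('mat',rect(T,[90]*3,[255]*3,.003,(275,245,352,295)))
print('handle',rect(T,[225,225,225],[255]*3,.083,(318,258,360,285)))
print('handleS',rect(S,[225,225,225],[255]*3,.083,(325,125,360,160)))
print('gripT',rect(T,[90,80,70],[190]*3,.115,(445,225,475,275)))
print('foot',rect(T,[190]*3,[255]*3,.01,(415,195,480,255)))
for n,x,y,a in (('A',.605,.182,21.8),('B',.613,.312,35.3),('C',.4465,.4067,36)):
  for k in(0,90):
    d=np.radians(a+k); u=np.array([np.cos(d),np.sin(d),0])*.045
    q=proj(S,[[x,y,.01],np.array([x,y,.01])+u]); print(n,a+k,np.round(q[1]-q[0],1))
E
```

```text
mat ((429.40301513671875, -45.39219665527344), (197.5428466796875, 92.83941650390625), 87.0072250366211)
handle ((417.89764404296875, -98.26606750488281), (80.99195098876953, 12.042255401611328), 83.4098892211914)
handleS ((423.2850341796875, -92.08726501464844), (94.29904174804688, 17.444765090942383), 77.26206970214844)
gripT ((487.123779296875, -414.596923828125), (68.30661010742188, 102.24421691894531), 82.1352767944336)
foot ((586.2215576171875, -434.92333984375), (146.56092834472656, 74.40956115722656), 81.84996795654297)
A 21.8 [-6.3 13.6]
A 111.8 [15.4  6.3]
B 35.3 [-1.9 16.1]
B 125.3 [17.3  3.2]
C 36 [-0.2 15.5]
C 126 [17.1  2.9]
```

Call:
move_arm(
  moves=[
    {"delta_pos": [0.4,1,0],"rotation": [0,0,0.9],"hand": 1},
    {"delta_pos": [0.4,1,0],"rotation": [0,0,0.9],"hand": 1},
    {"delta_pos": [0.4,1,0],"rotation": [0,0,0.9],"hand": 1},
    {"delta_pos": [0.4,1,0],"rotation": [0,0,0.9],"hand": 1},
    {"delta_pos": [0.4,1,0],"rotation": [0,0,0.9],"hand": 1},
    {"delta_pos": [0.4,1,0],"rotation": [0,0,0.9],"hand": 1},
    {"delta_pos": [0.4,1,0],"rotation": [0,0,0.9],"hand": 1},
    {"delta_pos": [0.4,1,0.2],"rotation": [0,0,0.9],"hand": 1},
    {"delta_pos": [0.4,1,0.2],"rotation": [0,0,0.9],"hand": 1},
    {"delta_pos": [0.4,1,0.2],"rotation": [0,0,0.9],"hand": 1},
    {"delta_pos": [0.4,1,0.2],"rotation": [0,0,0.9],"hand": 1},
    {"delta_pos": [0.4,1,0.2],"rotation": [0,0,0.9],"hand": 1},
  ],
)

```text
time_s: 1.5
tool_pos: [0.3742, -0.2198, 0.219]
eef_rot: [-0.667, 0.745, -0.0, 0.0]
contact_force: [0.4, 0.1, -0.5]
opening: 0.087
finger_force: 0.0
```

Call:
move_arm(
  moves=[
    {"delta_pos": [0.4,1,0],"rotation": [0,0,0],"hand": 1},
    {"delta_pos": [0.4,1,0],"rotation": [0,0,0],"hand": 1},
    {"delta_pos": [0.4,1,0],"rotation": [0,0,0],"hand": 1},
    {"delta_pos": [0.3,1,0],"rotation": [0,0,0],"hand": 1},
    {"delta_pos": [0,0,0],"rotation": [0,0,0],"hand": 1},
    {"delta_pos": [0,0,0],"rotation": [0,0,0],"hand": 1},
  ],
)

```text
time_s: 2.1
tool_pos: [0.419, -0.1007, 0.2186]
eef_rot: [-0.666, 0.746, 0.0, -0.0]
contact_force: [-0.3, -0.4, 0.9]
opening: 0.0874
finger_force: 0.0
```

```bash
cat >> h.py <<'E'
def st():
    s=readout.sense(); q=R.from_quat(s['eef_rot']); y=q.apply([0,1,0]); z=q.apply([0,0,1])
    print('t',round(s['time_s'],2),'p',np.round(s['tool_pos'],4),'yaw(spat)',round(np.degrees(np.arctan2(y[1],y[0]))-90,2),'tz',np.round(z,4),'open',round(s['opening'],4),'F',np.round(s['contact_force'],1),'q6',np.round(s['qpos'][[0,5]],2)); return s
E
python3 - <<'E'
from h import *
st(); snap('wrist','w0')
E
```

```text
t 2.1 p [ 0.419  -0.1007  0.2186] yaw(spat) 83.56 tz [-1.e-04 -0.e+00 -1.e+00] open 0.0874 F [-0.3 -0.4  0.9] q6 [ 0.14 -0.26]
wrist {'color': 0, 'vfov': 63.9753, 'cx': 317.9759, 'cy': 203.9914, 'xyz': [0.4097, -0.1794, 0.4145], 'rotation': [-0.008, -0.1467, 0.9876, 0.0558]}
```

View pics/w0.png

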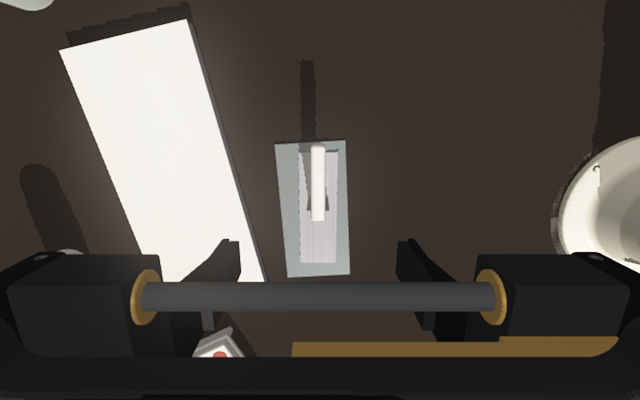

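```bash
cat >> h.py <<'E'
from scipy.optimize import minimize
def samp(P,n=25):
    out=[]
    for k in range(0,len(P),4):
        q=P[k:k+4]
        for i in range(4): out.append(q[i]+(q[(i+1)%4]-q[i])*np.linspace(0,1,n)[:,None])
    return np.vstack(out)
def edt(c,lo=40,hi=110):
    g=cv2.resize(cv2.cvtColor(c['color'],cv2.COLOR_BGR2GRAY),None,fx=3,fy=3,interpolation=cv2.INTER_CUBIC)
    return cv2.distanceTransform(255-cv2.Canny(cv2.GaussianBlur(g,(0,0),1.5),lo,hi),cv2.DIST_L2,5)/3
def fit(cams,model,x0,cut=4,free=True):
    D=[edt(c) for c in cams]
    def cost(p):
        s=0
        for c,d in zip(cams,D):
            q=proj(c,samp(model(p[:2]/1000,p[2])))*3+1
            v=cv2.remap(d,q[:,:1].astype(np.float32),q[:,1:].astype(np.float32),cv2.INTER_LINEAR,borderValue=9.)
            s+=np.minimum(v,cut).mean()
        return s
    best=min((minimize(cost,np.array(x0)+d,method='Nelder-Mead',options=dict(initial_simplex=np.array(x0)+np.array(d)+np.array([[0,0,0],[5,0,0],[0,5,0],[0,0,3]]),maxiter=200)) for d in([0,0,0],[-4,3,1],[4,-3,-1],[3,4,0],[-3,-4,0])),key=lambda r:r.fun)
    return np.round(best.x,2),round(best.fun,3)
spat=lambda p,a,z0=.003:np.vstack([box([*p,z0],a,(-.110,.045),(-.025,.025),(.003,))[:4],box([*p,z0],a,(-.128,-.044),(-.008,.008),(.080,))[:4]])
mat=lambda p,a:box([*p,0],a,(-.095,.095),(-.045,.045),(.003,))[:4]
scan=lambda p,a:np.vstack([box([*p,0],a,(-.125,-.025),(-.040,-.016),(.115,))[:4],box([*p,0],a,(-.025,.025),(-.065,.065),(.122,))[:4]])
E
python3 - <<'E'
from h import *
T=camera('top');S=camera('scene');W=camera('wrist')
for n,m,x0 in(('spat',spat,[428,-12,84.5]),('mat',mat,[429,-42,87]),('scan',scan,[570,-390,-7])):
    for cn,cs in(('W',[W]),('T',[T]),('S',[S]),('TS',[T,S]))if n!='scan' else (('T',[T]),('S',[S]),('TS',[T,S])):
        r=fit(cs,m,x0);print(n,cn,*r)
P=[fit([W],spat,[428,-12,84.5])[0],fit([W],mat,[429,-42,87])[0]]
im=cv2.resize(W['color'][120:300,240:400],None,fx=3,fy=3,interpolation=cv2.INTER_CUBIC)
draw(W,im,spat(P[0][:2]/1000,P[0][2]),(240,120),3);draw(W,im,mat(P[1][:2]/1000,P[1][2]),(240,120),3,(0,200,0))
p=fit([T,S],scan,[570,-390,-7])[0]
i2=cv2.resize(T['color'][180:285,400:500],None,fx=3,fy=3,interpolation=cv2.INTER_CUBIC);draw(T,i2,scan(p[:2]/1000,p[2]),(400,180),3)
i2=cv2.copyMakeBorder(i2,0,540-315,0,0,0);cv2.imwrite('pics/m2.png',np.hstack([im,i2]))
E
```

```text
spat W [428.09 -18.79  83.4 ] 1.612
spat T [457.41   2.51  96.14] 1.973
spat S [429.71 -12.92  84.31] 0.369
spat TS [429.65 -12.71  84.35] 3.88
mat W [430.23 -43.29  87.01] 0.2
mat T [432.38 -50.43  90.92] 2.163
mat S [431.9  -41.08  86.83] 0.204
mat TS [431.22 -41.92  87.19] 2.692
scan T [ 565.5  -399.4    -9.63] 1.473
scan S [ 568.54 -399.     -6.8 ] 0.647
scan TS [ 566.89 -399.13   -8.43] 2.302
```

View pics/m2.png

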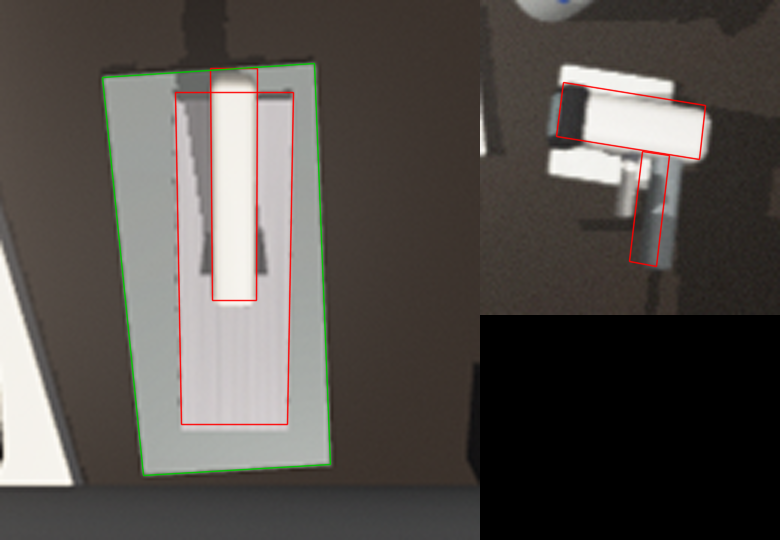

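Call:
move_arm(
  moves=[
    {"delta_pos": [0.03,0.03,-1],"rotation": [0,0,0],"hand": 1},
    {"delta_pos": [0,0,-1],"rotation": [0,0,0],"hand": 1},
    {"delta_pos": [0,0,-1],"rotation": [0,0,0],"hand": 1},
    {"delta_pos": [0,0,-1],"rotation": [0,0,0],"hand": 1},
    {"delta_pos": [0,0,-1],"rotation": [0,0,0],"hand": 1},
    {"delta_pos": [0,0,-0.5],"rotation": [0,0,0],"hand": 1},
    {"delta_pos": [0,0,0],"rotation": [0,0,0],"hand": 1},
    {"delta_pos": [0,0,0],"rotation": [0,0,0],"hand": 1},
  ],
)

```text
time_s: 3.1
tool_pos: [0.4202, -0.1008, 0.0539]
eef_rot: [-0.665, 0.746, -0.0, -0.0]
contact_force: [0.3, -1.1, 0.1]
opening: 0.0874
finger_force: 0.0
```

Call:
move_arm(
  moves=[
    {"delta_pos": [0,0,0],"rotation": [0,0,0],"hand": -1},
    {"delta_pos": [0,0,0],"rotation": [0,0,0],"hand": -1},
    {"delta_pos": [0,0,0],"rotation": [0,0,0],"hand": -1},
    {"delta_pos": [0,0,0],"rotation": [0,0,0],"hand": -1},
    {"delta_pos": [0,0,0],"rotation": [0,0,0],"hand": -1},
    {"delta_pos": [0,0,0],"rotation": [0,0,0],"hand": -1},
    {"delta_pos": [0,0,0],"rotation": [0,0,0],"hand": -1},
    {"delta_pos": [0,0,0],"rotation": [0,0,0],"hand": -1},
    {"delta_pos": [0,0,0],"rotation": [0,0,0],"hand": -1},
    {"delta_pos": [0,0,0],"rotation": [0,0,0],"hand": -1},
    {"delta_pos": [0,0,0],"rotation": [0,0,0],"hand": -1},
    {"delta_pos": [0,0,0],"rotation": [0,0,0],"hand": -1},
  ],
  grip_force=50,
)

```text
time_s: 4.3
tool_pos: [0.4199, -0.1002, 0.0535]
eef_rot: [-0.666, 0.746, 0.0, -0.0]
contact_force: [-0.6, -0.3, -0.2]
opening: 0.0022
finger_force: 0.0
```

```bash
python3 - <<'E'
from h import *
st(); T=camera('top');S=camera('scene'); print(trays(T),trays(S)[-3:])
E
```

```text
t 4.3 p [ 0.4199 -0.1002  0.0535] yaw(spat) 83.47 tz [-1.e-04 -0.e+00 -1.e+00] open 0.0022 F [-0.6 -0.3 -0.2] q6 [ 0.14 -0.26]
[(9, np.float64(0.6122), np.float64(0.3118), 52.2, 52.4, 35.3), (9, np.float64(0.6038), np.float64(0.1818), 52.5, 52.2, 21.8), (9, np.float64(0.4456), np.float64(0.4063), 52.5, 52.4, 36.5)] [(9, np.float64(0.6054), np.float64(0.1828), 52.7, 52.4, 21.8), (9, np.float64(0.4475), np.float64(0.4071), 52.8, 52.1, 36.0), (9, np.float64(0.6138), np.float64(0.3127), 52.6, 51.9, 35.1)]
```

```bash
python3 - <<'E'
from h import *
W=camera('wrist');S=camera('scene')
a=cv2.resize(S['color'][60:210,260:460],(600,450),interpolation=cv2.INTER_CUBIC)
cv2.imwrite('pics/m3.png',np.vstack([a,cv2.resize(W['color'][150:400,120:520],(600,375))[:150]]))
E
```

```text
(no output)
```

View pics/m3.png

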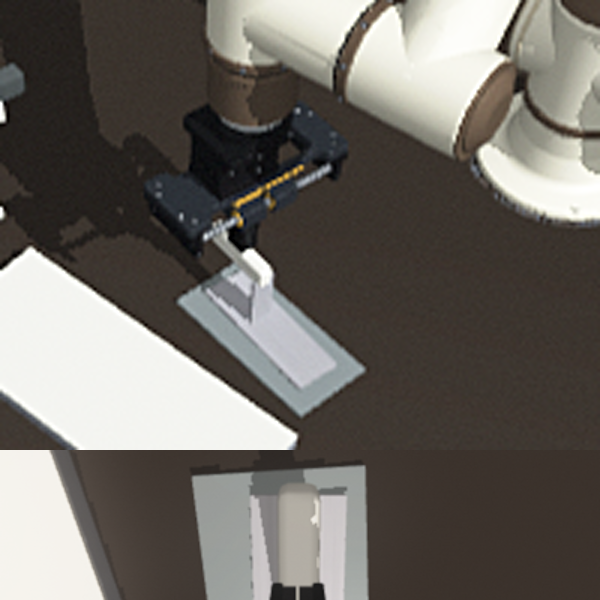

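```bash
python3 - <<'E'
from h import *
s=st();W=camera('wrist');S=camera('scene')
print('tcp',proj(W,s['tool_pos']),proj(W,s['tool_pos']+[0,0,.03]))
p=[.429,-.015]
print(proj(W,spat(p,83.8)[4:]).round())
im=cv2.resize(W['color'][200:400,220:420],(600,600),interpolation=cv2.INTER_CUBIC)
draw(W,im,spat(p,83.8),(220,200),3)
q=((proj(W,s['tool_pos'])[0]-[220,200])*3).astype(int);cv2.circle(im,tuple(map(int,q)),4,(0,255,0),1)
cv2.imwrite('pics/m4.png',im)
E
```

```text
t 4.5 p [ 0.4199 -0.1002  0.0536] yaw(spat) 83.47 tz [ 0. -0. -1.] open 0.0008 F [ 0.1  0.6 -0.2] q6 [ 0.14 -0.26]
tcp [[317.33775101 232.79878932]] [[317.26071735 252.70360691]]
[[302. 180.]
 [305. 315.]
 [331. 315.]
 [332. 179.]]
```

View pics/m4.png

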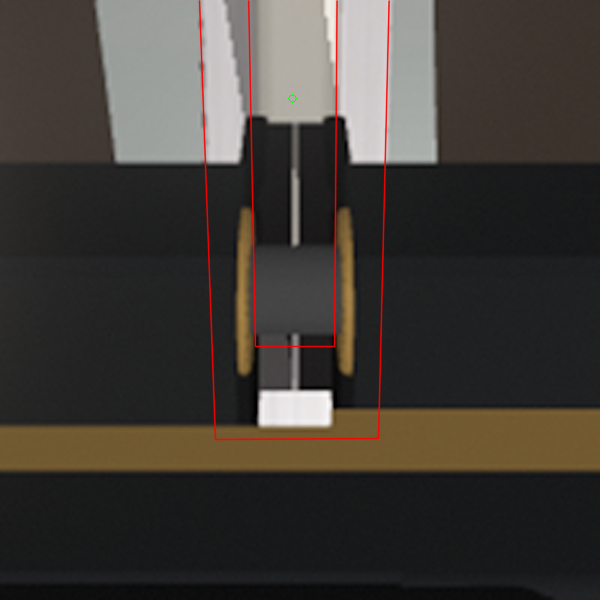

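```bash
python3 - <<'E'
from h import *
s=readout.sense();S=camera('scene');p=s['tool_pos']
im=cv2.resize(S['color'][110:180,310:380],(560,560),interpolation=cv2.INTER_CUBIC)
for k,dz in enumerate((0,.02,.04,.06)):
    q=((proj(S,p+[0,0,dz])[0]-[310,110]+.5)*8).astype(int);cv2.circle(im,tuple(map(int,q)),5,(0,255-60*k,60*k),1)
draw(S,im,spat([.429,-.015],83.8),(310,110),8)
cv2.imwrite('pics/m5.png',im)
E
```

```text
(no output)
```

View pics/m5.png

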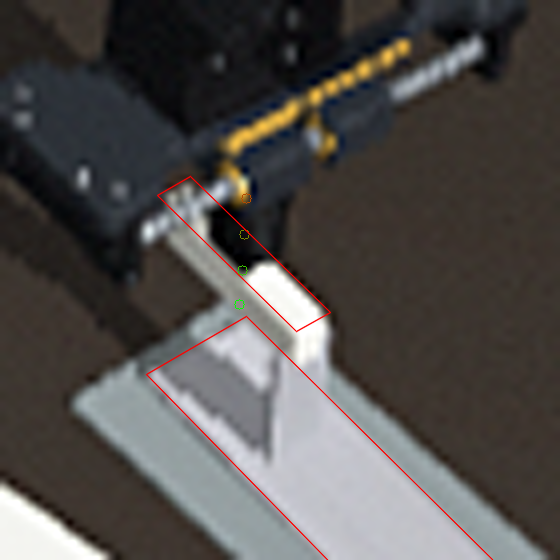

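Call:
move_arm(
  moves=[
    {"delta_pos": [0,0,0.3],"rotation": [0,0,0],"hand": 1},
    {"delta_pos": [0,0,0],"rotation": [0,0,0],"hand": 1},
    {"delta_pos": [0,0,0],"rotation": [0,0,0],"hand": 1},
    {"delta_pos": [0,0,0],"rotation": [0,0,0],"hand": 1},
    {"delta_pos": [0,0,0],"rotation": [0,0,0],"hand": 1},
    {"delta_pos": [0,0,0],"rotation": [0,0,0],"hand": 1},
    {"delta_pos": [0,0,0],"rotation": [0,0,0],"hand": 1},
    {"delta_pos": [0,0,0],"rotation": [0,0,0],"hand": 1},
  ],
)

```text
time_s: 5.45
tool_pos: [0.4198, -0.1002, 0.0625]
eef_rot: [-0.666, 0.746, 0.0, -0.0]
contact_force: [-0.9, -0.3, -1.2]
opening: 0.0566
finger_force: 0.0
```

```bash
python3 - <<'E'
from h import *
s=st();W=camera('wrist');p=s['tool_pos']
S=camera('scene')
for c,r in((W,'W'),(S,'S')):
  q=R.from_quat(s['eef_rot'])
  for sg in(-1,1):
    print(r,sg,[proj(c,p+q.apply([0,sg*s['opening']/2,-d]))[0].round(0).tolist() for d in(0,.019,.03,.05)])
print(fit([W],spat,[428,-16,83.8]),fit([S],spat,[429,-14,83.8]))
cv2.imwrite('pics/m6.png',cv2.resize(W['color'][130:380,120:520],(800,500),interpolation=cv2.INTER_CUBIC))
E
```

```text
t 5.45 p [ 0.4198 -0.1002  0.0625] yaw(spat) 83.47 tz [-2.e-04 -0.e+00 -1.e+00] open 0.0566 F [-0.9 -0.3 -1.2] q6 [ 0.14 -0.26]
W -1 [[274.0, 233.0], [270.0, 245.0], [268.0, 253.0], [262.0, 270.0]]
W 1 [[360.0, 233.0], [364.0, 245.0], [367.0, 253.0], [373.0, 270.0]]
S -1 [[332.0, 150.0], [332.0, 146.0], [333.0, 143.0], [333.0, 139.0]]
S 1 [[347.0, 142.0], [347.0, 137.0], [347.0, 135.0], [348.0, 130.0]]
(array([429.05, -11.73,  83.47]), np.float64(1.715)) (array([429.73, -13.28,  84.64]), np.float64(0.487))
```

View pics/m6.png

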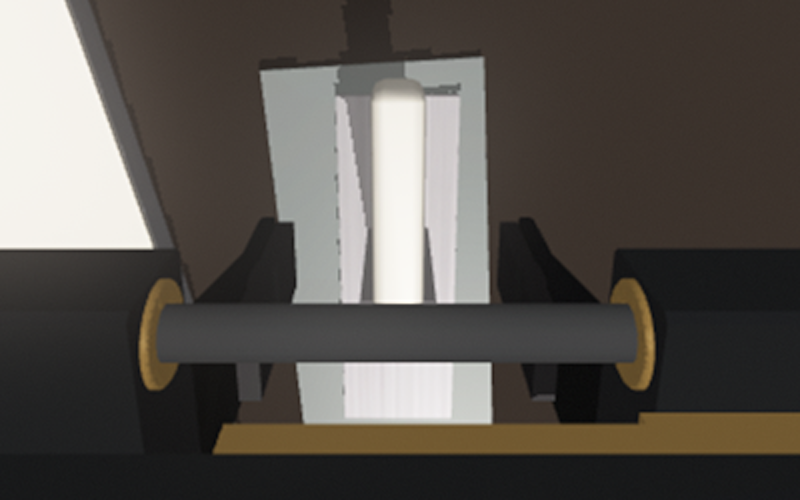

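Call:
move_arm(
  moves=[
    {"delta_pos": [0,0,0],"rotation": [0,0,0],"hand": 1},
    {"delta_pos": [0,0,0],"rotation": [0,0,0],"hand": 1},
    {"delta_pos": [0,0,0],"rotation": [0,0,0],"hand": 1},
    {"delta_pos": [0,0,0],"rotation": [0,0,0],"hand": 1},
    {"delta_pos": [0,0,-0.3],"rotation": [0,0,0],"hand": 1},
    {"delta_pos": [0,0,-0.3],"rotation": [0,0,0],"hand": 1},
    {"delta_pos": [0,0,-0.3],"rotation": [0,0,0],"hand": 1},
    {"delta_pos": [0,0,-0.3],"rotation": [0,0,0],"hand": 1},
    {"delta_pos": [0,0,0],"rotation": [0,0,0],"hand": 1},
  ],
)

```text
time_s: 6.45
tool_pos: [0.4185, -0.1004, 0.0249]
eef_rot: [-0.666, 0.746, 0.001, -0.002]
contact_force: [-1.3, 0.5, 0.2]
opening: 0.087
finger_force: 0.0
```

Call:
move_arm(
  moves=[
    {"delta_pos": [0,0,0],"rotation": [0,0,0],"hand": -1},
    {"delta_pos": [0,0,0],"rotation": [0,0,0],"hand": -1},
    {"delta_pos": [0,0,0],"rotation": [0,0,0],"hand": -1},
    {"delta_pos": [0,0,0],"rotation": [0,0,0],"hand": -1},
    {"delta_pos": [0,0,0],"rotation": [0,0,0],"hand": -1},
    {"delta_pos": [0,0,0],"rotation": [0,0,0],"hand": -1},
    {"delta_pos": [0,0,0],"rotation": [0,0,0],"hand": -1},
    {"delta_pos": [0,0,0],"rotation": [0,0,0],"hand": -1},
    {"delta_pos": [0,0,0],"rotation": [0,0,0],"hand": -1},
    {"delta_pos": [0,0,0],"rotation": [0,0,0],"hand": -1},
    {"delta_pos": [0,0,0],"rotation": [0,0,0],"hand": -1},
    {"delta_pos": [0,0,0],"rotation": [0,0,0],"hand": -1},
  ],
  grip_force=10,
)

```text
time_s: 7.65
tool_pos: [0.4197, -0.1002, 0.0265]
eef_rot: [-0.666, 0.746, 0.0, -0.0]
contact_force: [-0.1, 0.3, 0.1]
opening: 0.0159
finger_force: 10.0
```

Call:
move_arm(
  moves=[
    {"delta_pos": [0,0,0],"rotation": [0,0,0],"hand": -1},
    {"delta_pos": [0,0,0],"rotation": [0,0,0],"hand": -1},
    {"delta_pos": [0,0,0.3],"rotation": [0,0,0],"hand": -1},
    {"delta_pos": [0,0,1],"rotation": [0,0,0],"hand": -1},
    {"delta_pos": [0,0,1],"rotation": [0,0,0],"hand": -1},
    {"delta_pos": [0,0,1],"rotation": [0,0,0],"hand": -1},
    {"delta_pos": [0,0,0],"rotation": [0,0,0],"hand": -1},
    {"delta_pos": [0,0,0],"rotation": [0,0,0],"hand": -1},
    {"delta_pos": [0,0,0],"rotation": [0,0,0],"hand": -1},
  ],
  grip_force=60,
)

```text
time_s: 8.55
tool_pos: [0.4184, -0.1003, 0.1243]
eef_rot: [-0.665, 0.746, 0.001, -0.001]
contact_force: [-1.0, 0.4, -2.5]
opening: 0.0156
finger_force: 60.0
```

```bash
cat >> h.py <<'E'
def tspat(s,dx=.0862,dz=-.0235):
    "spatula origin and yaw from the tool reading"
    y=R.from_quat(s['eef_rot']).apply([0,1,0]); a=np.arctan2(y[1],y[0])-np.pi/2
    return s['tool_pos']+np.array([np.cos(a)*dx,np.sin(a)*dx,dz]),np.degrees(a)
def fit3(cams,z0,a,x0,pitch0=0):
    "fit x,y,z,pitch of held blade (yaw known), mm/deg"
    D=[edt(c) for c in cams]
    base=np.vstack([box([0,0,0],0,(-.110,.045),(-.025,.025),(.003,))[:4],box([0,0,0],0,(-.128,-.044),(-.008,.008),(.080,))[:4]])
    def cost(p):
        P=R.from_euler('ZY',[a,p[3]],degrees=True).apply(samp(base))+p[:3]/1000; s=0
        for c,d in zip(cams,D):
            q=proj(c,P)*3+1
            s+=np.minimum(cv2.remap(d,q[:,:1].astype(np.float32),q[:,1:].astype(np.float32),cv2.INTER_LINEAR,borderValue=9.),4).mean()
        return s
    x0=np.array([*x0,pitch0],float)
    rs=[minimize(cost,x0+d,method='Nelder-Mead',options=dict(initial_simplex=x0+np.array(d)+np.vstack([np.zeros(4),np.diag([5,5,5,3])]),maxiter=400)) for d in([0,0,0,0],[3,3,3,1],[-3,-3,-3,-1],[3,-3,0,2],[-3,3,0,-2])]
    b=min(rs,key=lambda r:r.fun); return b.x.round(2),round(b.fun,3)
E
python3 - <<'E'
from h import *
s=st();p,a=tspat(s);print(p,a)
S=camera('scene');print(fit3([S],0,a,p*1000)); W=camera('wrist'); print(fit3([S,W],0,a,p*1000))
im=cv2.resize(S['color'][60:220,300:430],None,fx=4,fy=4)[:600];draw(S,im,spat(p[:2],a,p[2]),(300,60),4);cv2.imwrite('pics/m7.png',im)
E
```

```text
t 8.55 p [ 0.4184 -0.1003  0.1243] yaw(spat) 83.44 tz [-3.2e-03  2.0e-04 -1.0e+00] open 0.0156 F [-1.   0.4 -2.5] q6 [ 0.14 -0.26]
[ 0.42820283 -0.01461803  0.10076856] 83.43862410112001
(array([390.26, -42.01,  40.56,   1.12]), np.float64(0.58))
(array([ 4.2763e+02, -1.4920e+01,  9.6620e+01, -5.0000e-02]), np.float64(3.0))
```

View pics/m7.png

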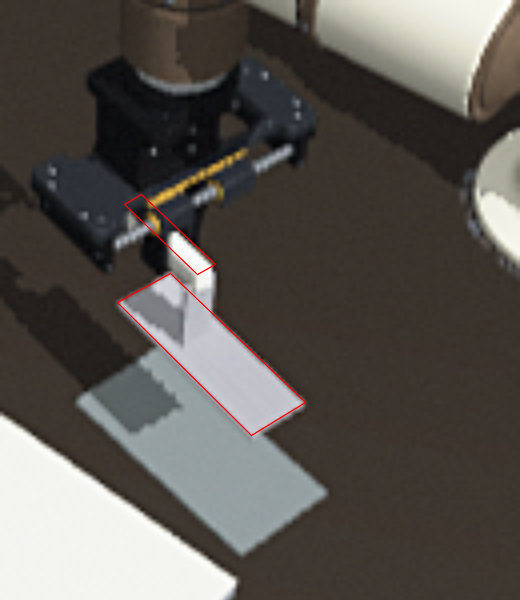

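Call:
move_arm(
  moves=[
    {"delta_pos": [0.03,0.64,0],"rotation": [0,0,-0.98],"hand": -1},
    {"delta_pos": [0.03,0.64,0],"rotation": [0,0,-0.98],"hand": -1},
    {"delta_pos": [0.03,0.64,0],"rotation": [0,0,-0.98],"hand": -1},
    {"delta_pos": [0.03,0.64,0],"rotation": [0,0,-0.98],"hand": -1},
    {"delta_pos": [0.03,0.64,0],"rotation": [0,0,-0.98],"hand": -1},
    {"delta_pos": [0.03,0.64,0],"rotation": [0,0,-0.98],"hand": -1},
    {"delta_pos": [0.03,0.64,0],"rotation": [0,0,-0.98],"hand": -1},
    {"delta_pos": [0.03,0.64,0],"rotation": [0,0,-0.98],"hand": -1},
    {"delta_pos": [0.03,0.64,0],"rotation": [0,0,-0.98],"hand": -1},
    {"delta_pos": [0.03,0.64,0],"rotation": [0,0,-0.98],"hand": -1},
    {"delta_pos": [0.03,0.64,0],"rotation": [0,0,-0.98],"hand": -1},
    {"delta_pos": [0,0,0],"rotation": [0,0,0],"hand": -1},
  ],
)

```text
time_s: 9.85
tool_pos: [0.4297, 0.1123, 0.1245]
eef_rot: [-0.189, 0.982, -0.0, -0.001]
contact_force: [-0.5, 0.3, -2.2]
opening: 0.0155
finger_force: 60.0
```

```bash
cat >> h.py <<'E'
def alltr():
    a=[t for t in trays(camera('top')) if t[0]==9]; b=[t for t in trays(camera('scene')) if t[0]==9]
    print('T',[tuple(map(float,t[1:])) for t in a]);print('S',[tuple(map(float,t[1:])) for t in b])
def go(x,y,z,yaw,back=0):
    "tool shift (m) and turn (rad) to put the spatula origin at x,y,z(underside),yaw deg, drawn back"
    s=st(); a=np.radians(yaw); u=np.array([np.cos(a),np.sin(a),0])
    t=np.array([x,y,z+.0235])-u*(.0862+back); y_=R.from_quat(s['eef_rot']).apply([0,1,0])
    da=(a-(np.arctan2(y_[1],y_[0])-np.pi/2)+np.pi)%(2*np.pi)-np.pi
    print('target',t.round(4),'d',(t-s['tool_pos']).round(4),'units',((t-s['tool_pos'])/.03).round(2),'turn units',round(da/.1,2),'u/30mm',u.round(3))
E
python3 - <<'E'
from h import *
alltr(); go(.6046,.1823,.005,21.8,.105)
E
```

```text
T [(0.6123, 0.3119, 52.1, 52.4, 35.6), (0.6039, 0.1819, 52.5, 52.2, 21.8), (0.4456, 0.4064, 52.0, 52.5, 36.0)]
S [(0.6055, 0.1828, 52.7, 52.4, 21.9), (0.4475, 0.4071, 52.8, 52.1, 36.0), (0.6138, 0.3127, 52.6, 51.9, 35.1)]
t 9.95 p [0.429  0.1107 0.1245] yaw(spat) 21.82 tz [-0.0026 -0.0015 -1.    ] open 0.0156 F [-0.5 -0.  -2.9] q6 [ 0.62 -1.81]
target [0.4271 0.1113 0.0285] d [-0.0019  0.0006 -0.096 ] units [-0.06  0.02 -3.2 ] turn units -0.0 u/30mm [0.928 0.371 0.   ]
```

Call:
move_arm(
  moves=[
    {"delta_pos": [-0.06,0.02,-0.9],"rotation": [0,0,0],"hand": -1},
    {"delta_pos": [0,0,-0.9],"rotation": [0,0,0],"hand": -1},
    {"delta_pos": [0,0,-0.7],"rotation": [0,0,0],"hand": -1},
    {"delta_pos": [0,0,-0.4],"rotation": [0,0,0],"hand": -1},
    {"delta_pos": [0,0,-0.27],"rotation": [0,0,0],"hand": -1},
    {"delta_pos": [0,0,0],"rotation": [0,0,0],"hand": -1},
    {"delta_pos": [0,0,0],"rotation": [0,0,0],"hand": -1},
    {"delta_pos": [0,0,0],"rotation": [0,0,0],"hand": -1},
  ],
)

```text
time_s: 10.75
tool_pos: [0.4286, 0.1118, 0.0312]
eef_rot: [-0.188, 0.982, 0.0, 0.001]
contact_force: [-0.0, -0.8, -2.6]
opening: 0.0156
finger_force: 60.0
```

```bash
python3 - <<'E'
from h import *
go(.6046,.1823,.006,21.8,.105); go(.6046,.1823,.006,21.8,.0)
s=readout.sense();p,a=tspat(s);S=camera('scene')
im=cv2.resize(S['color'][110:290,300:420],None,fx=4,fy=4,interpolation=cv2.INTER_CUBIC)[:600];draw(S,im,spat(p[:2],a,p[2])[:4],(300,110),4);cv2.imwrite('pics/m8.png',im[100:])
E
```

```text
t 10.75 p [0.4286 0.1118 0.0312] yaw(spat) 21.71 tz [ 1.5e-03  9.0e-04 -1.0e+00] open 0.0156 F [-0.  -0.8 -2.6] q6 [ 0.62 -1.82]
target [0.4271 0.1113 0.0295] d [-0.0015 -0.0005 -0.0017] units [-0.05 -0.02 -0.06] turn units 0.02 u/30mm [0.928 0.371 0.   ]
t 10.75 p [0.4286 0.1118 0.0312] yaw(spat) 21.71 tz [ 1.5e-03  9.0e-04 -1.0e+00] open 0.0156 F [-0.  -0.8 -2.6] q6 [ 0.62 -1.82]
target [0.5246 0.1503 0.0295] d [ 0.0959  0.0385 -0.0017] units [ 3.2   1.28 -0.06] turn units 0.02 u/30mm [0.928 0.371 0.   ]
```

View pics/m8.png

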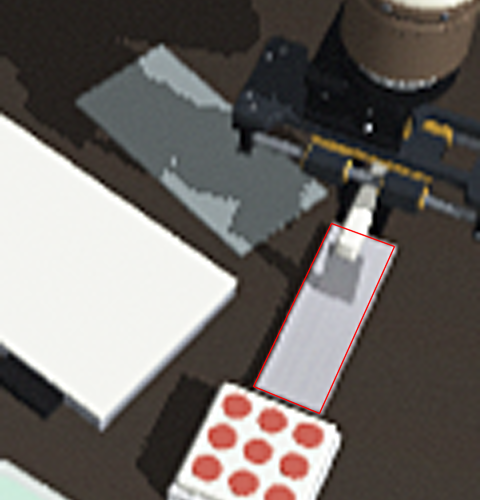

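Call:
move_arm(
  moves=[
    {"delta_pos": [0.3,0.12,-0.06],"rotation": [0,0,0],"hand": -1},
    {"delta_pos": [0.3,0.12,0],"rotation": [0,0,0],"hand": -1},
    {"delta_pos": [0.4,0.16,0],"rotation": [0,0,0],"hand": -1},
    {"delta_pos": [0.4,0.16,0],"rotation": [0,0,0],"hand": -1},
    {"delta_pos": [0.4,0.16,0],"rotation": [0,0,0],"hand": -1},
    {"delta_pos": [0.4,0.16,0],"rotation": [0,0,0],"hand": -1},
    {"delta_pos": [0.4,0.16,0],"rotation": [0,0,0],"hand": -1},
    {"delta_pos": [0.4,0.16,0],"rotation": [0,0,0],"hand": -1},
    {"delta_pos": [0.2,0.08,0],"rotation": [0,0,0],"hand": -1},
    {"delta_pos": [0,0,0],"rotation": [0,0,0],"hand": -1},
    {"delta_pos": [0,0,0],"rotation": [0,0,0],"hand": -1},
  ],
)

```text
time_s: 11.9
tool_pos: [0.5235, 0.1497, 0.0283]
eef_rot: [-0.188, 0.982, -0.0, -0.001]
contact_force: [0.1, 0.1, -2.3]
opening: 0.0156
finger_force: 60.0
```

```bash
python3 - <<'E'
from h import *
alltr(); go(.6046,.1823,.006,21.8,0)
E
```

```text
T [(0.6123, 0.3117, 52.8, 52.0, 35.0)]
S [(0.6055, 0.1828, 52.7, 52.4, 21.8), (0.4475, 0.4071, 52.8, 51.9, 36.0), (0.6138, 0.3127, 52.6, 51.9, 35.1)]
t 12.0 p [0.5233 0.1496 0.0285] yaw(spat) 21.7 tz [-9.e-04 -4.e-04 -1.e+00] open 0.0159 F [-0.2 -1.  -1.8] q6 [ 0.58 -1.77]
target [0.5246 0.1503 0.0295] d [0.0013 0.0007 0.001 ] units [0.04 0.02 0.03] turn units 0.02 u/30mm [0.928 0.371 0.   ]
```

Call:
move_arm(
  moves=[
    {"delta_pos": [0.04,0.02,0.1],"rotation": [0,0,0],"hand": -1},
    {"delta_pos": [0,0,0.15],"rotation": [0,0,0],"hand": -1},
    {"delta_pos": [0,0,0.15],"rotation": [0,0,0],"hand": -1},
    {"delta_pos": [0,0,0.15],"rotation": [0,0,0],"hand": -1},
    {"delta_pos": [0,0,0.3],"rotation": [0,0,0],"hand": -1},
    {"delta_pos": [0,0,0.4],"rotation": [0,0,0],"hand": -1},
    {"delta_pos": [0,0,0.4],"rotation": [0,0,0],"hand": -1},
    {"delta_pos": [0,0,0.4],"rotation": [0,0,0],"hand": -1},
    {"delta_pos": [0,0,0.3],"rotation": [0,0,0],"hand": -1},
    {"delta_pos": [0,0,0.15],"rotation": [0,0,0],"hand": -1},
    {"delta_pos": [0,0,0],"rotation": [0,0,0],"hand": -1},
    {"delta_pos": [0,0,0],"rotation": [0,0,0],"hand": -1},
  ],
)

```text
time_s: 13.2
tool_pos: [0.5248, 0.1504, 0.1033]
eef_rot: [-0.188, 0.982, -0.0, -0.0]
contact_force: [-0.6, -0.6, -4.0]
opening: 0.0156
finger_force: 60.0
```

```bash
cat >> h.py <<'E'
def held():
    s=readout.sense();p,a=tspat(s);S=camera('scene'); z=p[2]+.003+.02
    t=[t for t in trays(S,z) if t[0]==9 and np.hypot(t[1]-p[0],t[2]-p[1])<.06]
    print('spat',p.round(4),round(a,2),'tray',[tuple(map(float,q)) for q in t])
E
python3 - <<'E'
from h import *
held(); go(.6115,-.2117,.07,5.6)
E
```

```text
spat [0.6049 0.1823 0.0798] 21.69 tray [(9.0, 0.6056, 0.1829, 52.9, 52.3, 22.5)]
t 13.25 p [0.5246 0.1503 0.103 ] yaw(spat) 21.69 tz [-1.4e-03 -6.0e-04 -1.0e+00] open 0.0152 F [ 0.6  0.8 -4.8] q6 [ 0.58 -1.77]
target [ 0.5257 -0.2201  0.0935] d [ 0.0011 -0.3704 -0.0095] units [  0.04 -12.35  -0.32] turn units -2.81 u/30mm [0.995 0.098 0.   ]
```

Call:
move_arm(
  moves=[
    {"delta_pos": [0,-0.2,0],"rotation": [0,0,-0.1],"hand": -1},
    {"delta_pos": [0,-0.4,0],"rotation": [0,0,-0.2],"hand": -1},
    {"delta_pos": [0,-0.6,0],"rotation": [0,0,-0.2],"hand": -1},
    {"delta_pos": [0,-0.8,0],"rotation": [0,0,-0.25],"hand": -1},
    {"delta_pos": [0,-0.8,0],"rotation": [0,0,-0.25],"hand": -1},
    {"delta_pos": [0,-0.8,0],"rotation": [0,0,-0.25],"hand": -1},
    {"delta_pos": [0,-0.8,0],"rotation": [0,0,-0.25],"hand": -1},
    {"delta_pos": [0,-0.8,0],"rotation": [0,0,-0.25],"hand": -1},
    {"delta_pos": [0,-0.8,0],"rotation": [0,0,-0.25],"hand": -1},
    {"delta_pos": [0,-0.8,0],"rotation": [0,0,-0.25],"hand": -1},
    {"delta_pos": [0,-0.8,0],"rotation": [0,0,-0.2],"hand": -1},
    {"delta_pos": [0,-0.8,0],"rotation": [0,0,-0.2],"hand": -1},
  ],
)

```text
time_s: 14.45
tool_pos: [0.5244, -0.1033, 0.1034]
eef_rot: [-0.056, 0.998, -0.0, -0.0]
contact_force: [1.1, 0.1, -4.5]
opening: 0.0154
finger_force: 60.0
```

Call:
move_arm(
  moves=[
    {"delta_pos": [0,-0.8,0],"rotation": [0,0,-0.15],"hand": -1},
    {"delta_pos": [0,-0.8,0],"rotation": [0,0,0],"hand": -1},
    {"delta_pos": [0,-0.8,0],"rotation": [0,0,0],"hand": -1},
    {"delta_pos": [0,-0.6,0],"rotation": [0,0,0],"hand": -1},
    {"delta_pos": [0,-0.5,0],"rotation": [0,0,0],"hand": -1},
    {"delta_pos": [0,-0.3,0],"rotation": [0,0,0],"hand": -1},
    {"delta_pos": [0,-0.15,0],"rotation": [0,0,0],"hand": -1},
    {"delta_pos": [0,0,0],"rotation": [0,0,0],"hand": -1},
    {"delta_pos": [0,0,0],"rotation": [0,0,0],"hand": -1},
  ],
)

```text
time_s: 15.35
tool_pos: [0.5251, -0.2195, 0.1036]
eef_rot: [-0.05, 0.999, 0.0, -0.0]
contact_force: [0.4, -0.2, -4.1]
opening: 0.0154
finger_force: 60.0
```

```bash
python3 - <<'E'
from h import *
held(); go(.6115,-.2117,.045,5.6)
T=camera('top');print(ray(T,[425,304],[184,156],0))
E
```

```text
spat [ 0.6109 -0.2109  0.0801] 5.68 tray [(9.0, 0.6112, -0.2099, 53.7, 51.7, 5.8)]
t 15.4 p [ 0.5252 -0.2193  0.1037] yaw(spat) 5.7 tz [-0.e+00  2.e-04 -1.e+00] open 0.0153 F [-0.8  0.6 -4.3] q6 [-0.11 -1.36]
target [ 0.5257 -0.2201  0.0685] d [ 0.0005 -0.0008 -0.0352] units [ 0.02 -0.03 -1.17] turn units -0.02 u/30mm [0.995 0.098 0.   ]
[[ 6.86838065e-01 -3.64489278e-01  0.00000000e+00]
 [ 7.66749760e-01  3.78237692e-04  0.00000000e+00]]
```

Call:
move_arm(
  moves=[
    {"delta_pos": [0,-0.03,-0.3],"rotation": [0,0,0],"hand": -1},
    {"delta_pos": [0,0,-0.4],"rotation": [0,0,0],"hand": -1},
    {"delta_pos": [0,0,-0.3],"rotation": [0,0,0],"hand": -1},
    {"delta_pos": [0,0,-0.2],"rotation": [0,0,0],"hand": -1},
    {"delta_pos": [0,0,-0.1],"rotation": [0,0,0],"hand": -1},
    {"delta_pos": [0,0,-0.1],"rotation": [0,0,0],"hand": -1},
    {"delta_pos": [0,0,-0.1],"rotation": [0,0,0],"hand": -1},
    {"delta_pos": [0,0,-0.1],"rotation": [0,0,0],"hand": -1},
    {"delta_pos": [0,0,-0.1],"rotation": [0,0,0],"hand": -1},
    {"delta_pos": [0,0,-0.1],"rotation": [0,0,0],"hand": -1},
    {"delta_pos": [0,0,0],"rotation": [0,0,0],"hand": -1},
    {"delta_pos": [0,0,0],"rotation": [0,0,0],"hand": -1},
  ],
)

```text
time_s: 16.65
tool_pos: [0.5254, -0.2209, 0.0498]
eef_rot: [-0.049, 0.999, -0.0, 0.0]
contact_force: [0.5, 0.3, -2.6]
opening: 0.0155
finger_force: 60.0
```

```bash
python3 - <<'E'
from h import *
go(.6115,-.2117,.026,5.6,.11)
print(trays(camera('scene'),.055))
E
```

```text
t 16.65 p [ 0.5254 -0.2209  0.0498] yaw(spat) 5.67 tz [ 5.e-04 -2.e-04 -1.e+00] open 0.0155 F [ 0.5  0.3 -2.6] q6 [-0.11 -1.36]
target [ 0.4162 -0.2308  0.0495] d [-0.1092 -0.01   -0.0003] units [-3.64 -0.33 -0.01] turn units -0.01 u/30mm [0.995 0.098 0.   ]
[(1, np.float64(-0.9533), np.float64(0.1475), 0.0, 0.0, 0.0), (9, np.float64(0.611), np.float64(-0.2115), 52.9, 52.6, 5.6), (9, np.float64(0.4594), np.float64(0.4092), 51.6, 50.9, 36.0), (9, np.float64(0.6228), np.float64(0.3166), 51.6, 51.0, 35.1)]
```

Call:
move_arm(
  moves=[
    {"delta_pos": [-0.2,-0.02,0],"rotation": [0,0,0],"hand": -1},
    {"delta_pos": [-0.4,-0.04,0],"rotation": [0,0,0],"hand": -1},
    {"delta_pos": [-0.45,-0.04,0],"rotation": [0,0,0],"hand": -1},
    {"delta_pos": [-0.45,-0.04,0],"rotation": [0,0,0],"hand": -1},
    {"delta_pos": [-0.45,-0.05,0],"rotation": [0,0,0],"hand": -1},
    {"delta_pos": [-0.45,-0.05,0],"rotation": [0,0,0],"hand": -1},
    {"delta_pos": [-0.45,-0.05,0],"rotation": [0,0,0],"hand": -1},
    {"delta_pos": [-0.45,-0.04,0],"rotation": [0,0,0],"hand": -1},
    {"delta_pos": [-0.35,-0.03,0],"rotation": [0,0,0],"hand": -1},
    {"delta_pos": [0,0,0.5],"rotation": [0,0,0],"hand": -1},
    {"delta_pos": [0,0.5,1],"rotation": [0,0,0.2],"hand": -1},
    {"delta_pos": [0,1,1],"rotation": [0,0,0.3],"hand": -1},
  ],
)

```text
time_s: 17.9
tool_pos: [0.4151, -0.1872, 0.1251]
eef_rot: [-0.073, 0.997, -0.0, -0.001]
contact_force: [2.0, 0.6, -2.8]
opening: 0.0155
finger_force: 60.0
```

```bash
python3 - <<'E'
from h import *
T=camera('top');print(trays(T));print(trays(T,.055)); alltr(); go(.6130,.3123,.1,35.4,.105)
E
```

```text
[(9, np.float64(0.6123), np.float64(0.3118), 52.2, 52.5, 35.6), (9, np.float64(0.6123), np.float64(-0.2158), 53.0, 52.7, 6.0), (9, np.float64(0.4456), np.float64(0.4063), 52.3, 52.3, 36.1)]
[(9, np.float64(0.6096), np.float64(0.3069), 51.4, 51.8, 35.6), (9, np.float64(0.6096), np.float64(-0.2128), 52.2, 51.9, 6.0), (9, np.float64(0.4454), np.float64(0.4), 51.5, 51.5, 36.1)]
T [(0.6122, 0.3118, 52.4, 52.0, 35.3), (0.6123, -0.2157, 53.0, 52.5, 6.0), (0.4456, 0.4063, 52.3, 52.3, 36.1)]
S [(0.6019, -0.2251, 53.9, 53.6, 5.6), (0.4475, 0.4071, 52.8, 51.8, 35.9), (0.6138, 0.3127, 52.6, 51.9, 35.1)]
t 18.05 p [ 0.417  -0.1859  0.1267] yaw(spat) 8.65 tz [ 5.5e-03 -4.0e-04 -1.0e+00] open 0.0155 F [-0.6  0.9 -3.1] q6 [-0.06 -1.36]
target [0.4571 0.2015 0.1235] d [ 0.0402  0.3875 -0.0032] units [ 1.34 12.92 -0.11] turn units 4.67 u/30mm [0.815 0.579 0.   ]
```

Call:
move_arm(
  moves=[
    {"delta_pos": [0.1,0.9,0],"rotation": [0,0,0.4],"hand": -1},
    {"delta_pos": [0.1,1,0],"rotation": [0,0,0.4],"hand": -1},
    {"delta_pos": [0.1,1,0],"rotation": [0,0,0.4],"hand": -1},
    {"delta_pos": [0.1,1,0],"rotation": [0,0,0.4],"hand": -1},
    {"delta_pos": [0.1,1,0],"rotation": [0,0,0.4],"hand": -1},
    {"delta_pos": [0.1,1,0],"rotation": [0,0,0.4],"hand": -1},
    {"delta_pos": [0.1,1,0],"rotation": [0,0,0.4],"hand": -1},
    {"delta_pos": [0.1,1,0],"rotation": [0,0,0.4],"hand": -1},
    {"delta_pos": [0.1,1,0],"rotation": [0,0,0.4],"hand": -1},
    {"delta_pos": [0.1,1,0],"rotation": [0,0,0.4],"hand": -1},
    {"delta_pos": [0.1,1,0],"rotation": [0,0,0.4],"hand": -1},
    {"delta_pos": [0.1,1,0],"rotation": [0,0,0.27],"hand": -1},
  ],
)

```text
time_s: 19.25
tool_pos: [0.451, 0.1704, 0.1231]
eef_rot: [-0.303, 0.953, -0.0, -0.001]
contact_force: [-0.0, -0.6, -2.6]
opening: 0.0157
finger_force: 60.0
```

Call:
move_arm(
  moves=[
    {"delta_pos": [0.14,0.8,0],"rotation": [0,0,0],"hand": -1},
    {"delta_pos": [0,0.22,0],"rotation": [0,0,0],"hand": -1},
    {"delta_pos": [0,0,0],"rotation": [0,0,0],"hand": -1},
  ],
)

```text
time_s: 19.55
tool_pos: [0.4552, 0.2006, 0.1232]
eef_rot: [-0.303, 0.953, -0.0, -0.001]
contact_force: [-0.6, 0.9, -2.8]
opening: 0.0156
finger_force: 60.0
```

```bash
python3 - <<'E'
from h import *
alltr(); go(.6130,.3123,.006,35.3,.105)
E
```

```text
T [(0.6122, 0.3119, 51.8, 52.3, 35.6), (0.6123, -0.2155, 53.0, 52.9, 5.9)]
S [(0.6019, -0.2251, 53.9, 53.6, 5.6), (0.4475, 0.4071, 52.8, 51.9, 36.0), (0.6138, 0.3127, 52.6, 51.9, 35.1)]
t 19.65 p [0.4551 0.1995 0.1237] yaw(spat) 35.23 tz [-0.0023 -0.0017 -1.    ] open 0.0155 F [ 0.1 -0.2 -2.4] q6 [ 0.74 -1.7 ]
target [0.457  0.2018 0.0295] d [ 0.0019  0.0023 -0.0942] units [ 0.06  0.08 -3.14] turn units 0.01 u/30mm [0.816 0.578 0.   ]
```

Call:
move_arm(
  moves=[
    {"delta_pos": [0.06,0.06,-0.8],"rotation": [0,0,0],"hand": -1},
    {"delta_pos": [0,0,-0.9],"rotation": [0,0,0],"hand": -1},
    {"delta_pos": [0,0,-0.7],"rotation": [0,0,0],"hand": -1},
    {"delta_pos": [0,0,-0.4],"rotation": [0,0,0],"hand": -1},
    {"delta_pos": [0,0,-0.3],"rotation": [0,0,0],"hand": -1},
    {"delta_pos": [0,0,0],"rotation": [0,0,0],"hand": -1},
    {"delta_pos": [0,0,0],"rotation": [0,0,0],"hand": -1},
    {"delta_pos": [0,0,0],"rotation": [0,0,0],"hand": -1},
  ],
)

```text
time_s: 20.45
tool_pos: [0.4583, 0.203, 0.0325]
eef_rot: [-0.303, 0.953, 0.0, 0.001]
contact_force: [-0.1, -0.3, -3.2]
opening: 0.0158
finger_force: 60.0
```

```bash
python3 - <<'E'
from h import *
go(.6130,.3123,.006,35.3,.105);go(.6130,.3123,.006,35.3,0)
E
```

```text
t 20.45 p [0.4583 0.203  0.0325] yaw(spat) 35.28 tz [ 0.0016  0.0012 -1.    ] open 0.0158 F [-0.1 -0.3 -3.2] q6 [ 0.74 -1.7 ]
target [0.457  0.2018 0.0295] d [-0.0014 -0.0012 -0.003 ] units [-0.05 -0.04 -0.1 ] turn units 0.0 u/30mm [0.816 0.578 0.   ]
t 20.45 p [0.4583 0.203  0.0325] yaw(spat) 35.28 tz [ 0.0016  0.0012 -1.    ] open 0.0158 F [-0.1 -0.3 -3.2] q6 [ 0.74 -1.7 ]
target [0.5426 0.2625 0.0295] d [ 0.0843  0.0594 -0.003 ] units [ 2.81  1.98 -0.1 ] turn units 0.0 u/30mm [0.816 0.578 0.   ]
```

Call:
move_arm(
  moves=[
    {"delta_pos": [0.2,0.14,-0.06],"rotation": [0,0,0],"hand": -1},
    {"delta_pos": [0.3,0.21,0],"rotation": [0,0,0],"hand": -1},
    {"delta_pos": [0.36,0.25,0],"rotation": [0,0,0],"hand": -1},
    {"delta_pos": [0.36,0.26,0],"rotation": [0,0,0],"hand": -1},
    {"delta_pos": [0.36,0.25,0],"rotation": [0,0,0],"hand": -1},
    {"delta_pos": [0.36,0.26,0],"rotation": [0,0,0],"hand": -1},
    {"delta_pos": [0.36,0.25,0],"rotation": [0,0,0],"hand": -1},
    {"delta_pos": [0.3,0.21,0],"rotation": [0,0,0],"hand": -1},
    {"delta_pos": [0.21,0.15,0],"rotation": [0,0,0],"hand": -1},
    {"delta_pos": [0,0,0],"rotation": [0,0,0],"hand": -1},
    {"delta_pos": [0,0,0],"rotation": [0,0,0],"hand": -1},
  ],
)

```text
time_s: 21.55
tool_pos: [0.5416, 0.2619, 0.0296]
eef_rot: [-0.303, 0.953, -0.0, -0.001]
contact_force: [0.2, -0.0, -2.6]
opening: 0.0156
finger_force: 60.0
```

```bash
python3 - <<'E'
from h import *
alltr(); go(.6130,.3123,.006,35.3,0)
E
```

```text
T [(0.6123, -0.2156, 53.0, 52.6, 5.9)]
S [(0.6019, -0.2251, 53.8, 53.6, 5.5), (0.4475, 0.4071, 52.8, 51.9, 36.0), (0.6138, 0.3127, 52.6, 51.9, 35.1)]
t 21.65 p [0.5414 0.2617 0.0298] yaw(spat) 35.27 tz [-7.e-04 -4.e-04 -1.e+00] open 0.0153 F [-1.2  0.3 -2.8] q6 [ 0.72 -1.67]
target [0.5426 0.2625 0.0295] d [ 0.0013  0.0007 -0.0003] units [ 0.04  0.02 -0.01] turn units 0.0 u/30mm [0.816 0.578 0.   ]
```

Lift, as before.

Call:
move_arm(
  moves=[
    {"delta_pos": [0.03,0.02,0.1],"rotation": [0,0,0],"hand": -1},
    {"delta_pos": [0,0,0.15],"rotation": [0,0,0],"hand": -1},
    {"delta_pos": [0,0,0.15],"rotation": [0,0,0],"hand": -1},
    {"delta_pos": [0,0,0.15],"rotation": [0,0,0],"hand": -1},
    {"delta_pos": [0,0,0.3],"rotation": [0,0,0],"hand": -1},
    {"delta_pos": [0,0,0.4],"rotation": [0,0,0],"hand": -1},
    {"delta_pos": [0,0,0.4],"rotation": [0,0,0],"hand": -1},
    {"delta_pos": [0,0,0.4],"rotation": [0,0,0],"hand": -1},
    {"delta_pos": [0,0,0.3],"rotation": [0,0,0],"hand": -1},
    {"delta_pos": [0,0,0.15],"rotation": [0,0,0],"hand": -1},
    {"delta_pos": [0,0,0],"rotation": [0,0,0],"hand": -1},
    {"delta_pos": [0,0,0],"rotation": [0,0,0],"hand": -1},
  ],
)

```text
time_s: 22.85
tool_pos: [0.5424, 0.2625, 0.1044]
eef_rot: [-0.303, 0.953, -0.0, -0.001]
contact_force: [-0.5, 0.1, -5.0]
opening: 0.0153
finger_force: 60.0
```

```bash
python3 - <<'E'
from h import *
held(); go(.6005,-.1003,.08,5.6)
E
```

```text
spat [0.6128 0.3123 0.0809] 35.27 tray [(9.0, 0.6142, 0.3127, 52.9, 52.0, 35.0)]
t 22.9 p [0.5424 0.2625 0.1041] yaw(spat) 35.27 tz [-1.3e-03 -7.0e-04 -1.0e+00] open 0.0157 F [ 0.2  0.7 -5. ] q6 [ 0.72 -1.67]
target [ 0.5147 -0.1087  0.1035] d [-0.0277 -0.3712 -0.0006] units [ -0.92 -12.37  -0.02] turn units -5.18 u/30mm [0.995 0.098 0.   ]
```

Call:
move_arm(
  moves=[
    {"delta_pos": [-0.02,-0.2,0],"rotation": [0,0,-0.2],"hand": -1},
    {"delta_pos": [-0.05,-0.4,0],"rotation": [0,0,-0.3],"hand": -1},
    {"delta_pos": [-0.07,-0.6,0],"rotation": [0,0,-0.4],"hand": -1},
    {"delta_pos": [-0.07,-0.8,0],"rotation": [0,0,-0.4],"hand": -1},
    {"delta_pos": [-0.07,-0.8,0],"rotation": [0,0,-0.4],"hand": -1},
    {"delta_pos": [-0.07,-0.8,0],"rotation": [0,0,-0.4],"hand": -1},
    {"delta_pos": [-0.07,-0.8,0],"rotation": [0,0,-0.4],"hand": -1},
    {"delta_pos": [-0.07,-0.8,0],"rotation": [0,0,-0.4],"hand": -1},
    {"delta_pos": [-0.07,-0.8,0],"rotation": [0,0,-0.4],"hand": -1},
    {"delta_pos": [-0.07,-0.8,0],"rotation": [0,0,-0.4],"hand": -1},
    {"delta_pos": [-0.07,-0.8,0],"rotation": [0,0,-0.4],"hand": -1},
    {"delta_pos": [-0.07,-0.8,0],"rotation": [0,0,-0.4],"hand": -1},
  ],
)

```text
time_s: 24.1
tool_pos: [0.5186, 0.0084, 0.105]
eef_rot: [-0.081, 0.997, -0.0, -0.0]
contact_force: [0.2, 0.7, -5.0]
opening: 0.0154
finger_force: 60.0
```

Call:
move_arm(
  moves=[
    {"delta_pos": [-0.07,-0.8,0],"rotation": [0,0,-0.3],"hand": -1},
    {"delta_pos": [-0.05,-0.8,0],"rotation": [0,0,-0.25],"hand": -1},
    {"delta_pos": [-0.03,-0.8,0],"rotation": [0,0,-0.13],"hand": -1},
    {"delta_pos": [0,-0.6,0],"rotation": [0,0,0],"hand": -1},
    {"delta_pos": [0,-0.5,0],"rotation": [0,0,0],"hand": -1},
    {"delta_pos": [0,-0.3,0],"rotation": [0,0,0],"hand": -1},
    {"delta_pos": [0,-0.17,0],"rotation": [0,0,0],"hand": -1},
    {"delta_pos": [0,0,0],"rotation": [0,0,0],"hand": -1},
    {"delta_pos": [0,0,0],"rotation": [0,0,0],"hand": -1},
  ],
)

```text
time_s: 25.0
tool_pos: [0.5153, -0.108, 0.1048]
eef_rot: [-0.049, 0.999, 0.0, 0.0]
contact_force: [-0.0, 0.5, -5.4]
opening: 0.0157
finger_force: 60.0
```

```bash
python3 - <<'E'
from h import *
held(); go(.6005,-.1003,.026,5.6)
E
```

```text
spat [ 0.6011 -0.0995  0.0813] 5.62 tray []
t 25.05 p [ 0.5153 -0.1078  0.1048] yaw(spat) 5.64 tz [ 0.e+00  1.e-04 -1.e+00] open 0.0153 F [ 0.1  0.5 -5. ] q6 [ 0.1  -1.57]
target [ 0.5147 -0.1087  0.0495] d [-0.0006 -0.0009 -0.0553] units [-0.02 -0.03 -1.84] turn units -0.01 u/30mm [0.995 0.098 0.   ]
```

```bash
python3 - <<'E'
from h import *
S=camera('scene');print([tuple(map(float,t)) for t in trays(S,.1043)]);print([tuple(map(float,t)) for t in trays(S,.055)])
P=dots(S,.1043);print((P[(abs(P[:,1]+.1)<.09)]).round(3).tolist())
E
```

```text
[(1.0, -0.8598, 0.165, 0.0, 0.0, 0.0), (18.0, 0.6175, -0.1383, 64.4, 148.8, 21.2), (9.0, 0.4888, 0.4147, 49.5, 48.6, 36.0)]
[(1.0, -0.9533, 0.1477, 0.0, 0.0, 0.0), (18.0, 0.5942, -0.17, 67.5, 155.8, 21.2), (9.0, 0.4595, 0.4093, 51.8, 51.0, 36.0)]
[[0.609, -0.18], [0.607, -0.155], [0.578, -0.127], [0.634, -0.177], [0.659, -0.175], [0.631, -0.153], [0.604, -0.124], [0.575, -0.102], [0.656, -0.151], [0.601, -0.099], [0.573, -0.075], [0.63, -0.122], [0.627, -0.096], [0.598, -0.073], [0.625, -0.07]]
```

Call:
move_arm(
  moves=[
    {"delta_pos": [-0.02,-0.03,-0.3],"rotation": [0,0,0],"hand": -1},
    {"delta_pos": [0,0,-0.4],"rotation": [0,0,0],"hand": -1},
    {"delta_pos": [0,0,-0.3],"rotation": [0,0,0],"hand": -1},
    {"delta_pos": [0,0,-0.2],"rotation": [0,0,0],"hand": -1},
    {"delta_pos": [0,0,-0.1],"rotation": [0,0,0],"hand": -1},
    {"delta_pos": [0,0,-0.1],"rotation": [0,0,0],"hand": -1},
    {"delta_pos": [0,0,-0.1],"rotation": [0,0,0],"hand": -1},
    {"delta_pos": [0,0,-0.1],"rotation": [0,0,0],"hand": -1},
    {"delta_pos": [0,0,-0.1],"rotation": [0,0,0],"hand": -1},
    {"delta_pos": [0,0,-0.12],"rotation": [0,0,0],"hand": -1},
    {"delta_pos": [0,0,0],"rotation": [0,0,0],"hand": -1},
    {"delta_pos": [0,0,0],"rotation": [0,0,0],"hand": -1},
  ],
)

```text
time_s: 26.3
tool_pos: [0.515, -0.1093, 0.0505]
eef_rot: [-0.049, 0.999, -0.0, 0.0]
contact_force: [-0.4, 0.7, -2.4]
opening: 0.0157
finger_force: 60.0
```

```bash
sed -i 's/<0.036/<0.031/' h.py; python3 - <<'E'
from h import *
go(.6005,-.1003,.026,5.6,.12)
print([tuple(map(float,t)) for t in trays(camera('scene'),.055)])
E
```

```text
t 26.3 p [ 0.515  -0.1093  0.0505] yaw(spat) 5.61 tz [ 8.e-04 -1.e-04 -1.e+00] open 0.0157 F [-0.4  0.7 -2.4] q6 [ 0.1  -1.57]
target [ 0.3953 -0.1204  0.0495] d [-0.1198 -0.0112 -0.001 ] units [-3.99 -0.37 -0.03] turn units -0.0 u/30mm [0.995 0.098 0.   ]
[(1.0, -0.9531, 0.148, 0.0, 0.0, 0.0), (9.0, 0.611, -0.2115, 52.9, 52.6, 5.6), (9.0, 0.601, -0.1004, 52.7, 52.7, 5.1), (9.0, 0.4594, 0.4093, 51.8, 51.2, 36.0)]
```

Call:
move_arm(
  moves=[
    {"delta_pos": [-0.2,-0.02,0],"rotation": [0,0,0],"hand": -1},
    {"delta_pos": [-0.4,-0.04,0],"rotation": [0,0,0],"hand": -1},
    {"delta_pos": [-0.45,-0.04,0],"rotation": [0,0,0],"hand": -1},
    {"delta_pos": [-0.45,-0.04,0],"rotation": [0,0,0],"hand": -1},
    {"delta_pos": [-0.45,-0.05,0],"rotation": [0,0,0],"hand": -1},
    {"delta_pos": [-0.45,-0.05,0],"rotation": [0,0,0],"hand": -1},
    {"delta_pos": [-0.45,-0.05,0],"rotation": [0,0,0],"hand": -1},
    {"delta_pos": [-0.45,-0.04,0],"rotation": [0,0,0],"hand": -1},
    {"delta_pos": [-0.4,-0.03,0],"rotation": [0,0,0],"hand": -1},
    {"delta_pos": [0,0,0.5],"rotation": [0,0,0],"hand": -1},
    {"delta_pos": [0,0.5,1],"rotation": [0,0,0.2],"hand": -1},
    {"delta_pos": [0,1,1],"rotation": [0,0,0.3],"hand": -1},
  ],
)

```text
time_s: 27.55
tool_pos: [0.4026, -0.0756, 0.1257]
eef_rot: [-0.073, 0.997, -0.0, -0.001]
contact_force: [1.7, 0.4, -2.3]
opening: 0.0155
finger_force: 60.0
```

```bash
python3 - <<'E'
from h import *
alltr(); go(.4465,.4067,.1,36,.105)
E
```

```text
T [(0.6123, -0.2156, 52.9, 52.7, 5.9), (0.6019, -0.1029, 52.9, 53.3, 5.7), (0.4456, 0.4063, 52.0, 52.3, 36.1)]
S [(0.6019, -0.2251, 53.9, 53.6, 5.6), (0.5917, -0.112, 53.7, 53.7, 5.1), (0.4475, 0.407, 52.5, 51.9, 36.1)]
t 27.65 p [ 0.4069 -0.0731  0.1293] yaw(spat) 8.71 tz [ 0.0106  0.0013 -0.9999] open 0.0155 F [ 0.4  0.5 -2.9] q6 [ 0.22 -1.64]
target [0.2918 0.2943 0.1235] d [-0.1151  0.3674 -0.0058] units [-3.84 12.25 -0.19] turn units 4.76 u/30mm [0.809 0.588 0.   ]
```

Call:
move_arm(
  moves=[
    {"delta_pos": [0,0.9,0],"rotation": [0,0,0.4],"hand": -1},
    {"delta_pos": [0,1,0],"rotation": [0,0,0.4],"hand": -1},
    {"delta_pos": [0,1,0],"rotation": [0,0,0.4],"hand": -1},
    {"delta_pos": [0,1,0],"rotation": [0,0,0.4],"hand": -1},
    {"delta_pos": [0,1,0],"rotation": [0,0,0.4],"hand": -1},
    {"delta_pos": [-0.2,1,0],"rotation": [0,0,0.4],"hand": -1},
    {"delta_pos": [-0.4,1,0],"rotation": [0,0,0.4],"hand": -1},
    {"delta_pos": [-0.5,1,0],"rotation": [0,0,0.4],"hand": -1},
    {"delta_pos": [-0.5,1,0],"rotation": [0,0,0.4],"hand": -1},
    {"delta_pos": [-0.5,1,0],"rotation": [0,0,0.4],"hand": -1},
    {"delta_pos": [-0.6,1,0],"rotation": [0,0,0.4],"hand": -1},
    {"delta_pos": [-0.6,0.7,0],"rotation": [0,0,0.3],"hand": -1},
  ],
)

```text
time_s: 28.85
tool_pos: [0.3037, 0.2738, 0.1245]
eef_rot: [-0.305, 0.952, -0.0, -0.0]
contact_force: [0.5, 0.9, -2.3]
opening: 0.0156
finger_force: 60.0
```

Call:
move_arm(
  moves=[
    {"delta_pos": [-0.5,0.5,0],"rotation": [0,0,0.06],"hand": -1},
    {"delta_pos": [0,0.15,0],"rotation": [0,0,0],"hand": -1},
    {"delta_pos": [0,0,0],"rotation": [0,0,0],"hand": -1},
    {"delta_pos": [0,0,0],"rotation": [0,0,0],"hand": -1},
  ],
)

```text
time_s: 29.25
tool_pos: [0.2898, 0.2915, 0.1247]
eef_rot: [-0.306, 0.952, -0.001, -0.0]
contact_force: [0.1, 0.2, -2.9]
opening: 0.0155
finger_force: 60.0
```

```bash
python3 - <<'E'
from h import *
alltr(); go(.4465,.4067,.006,36,.105)
E
```

```text
T [(0.6123, -0.2156, 53.1, 52.8, 6.0), (0.6019, -0.1028, 52.9, 53.0, 5.5), (0.4456, 0.4063, 52.3, 52.3, 36.1)]
S [(0.6019, -0.2251, 53.9, 53.6, 5.6), (0.5917, -0.112, 53.7, 53.7, 5.1), (0.4475, 0.4071, 52.8, 51.8, 35.9)]
t 29.35 p [0.29   0.2915 0.125 ] yaw(spat) 35.65 tz [-4.e-04 -8.e-04 -1.e+00] open 0.0155 F [-0.5  0.  -1.9] q6 [ 1.19 -2.14]
target [0.2918 0.2943 0.0295] d [ 0.0018  0.0028 -0.0955] units [ 0.06  0.09 -3.18] turn units 0.06 u/30mm [0.809 0.588 0.   ]
```

Call:
move_arm(
  moves=[
    {"delta_pos": [0.06,0.09,-0.8],"rotation": [0,0,0.06],"hand": -1},
    {"delta_pos": [0,0,-0.9],"rotation": [0,0,0],"hand": -1},
    {"delta_pos": [0,0,-0.7],"rotation": [0,0,0],"hand": -1},
    {"delta_pos": [0,0,-0.4],"rotation": [0,0,0],"hand": -1},
    {"delta_pos": [0,0,-0.35],"rotation": [0,0,0],"hand": -1},
    {"delta_pos": [0,0,0],"rotation": [0,0,0],"hand": -1},
    {"delta_pos": [0,0,0],"rotation": [0,0,0],"hand": -1},
    {"delta_pos": [0,0,0],"rotation": [0,0,0],"hand": -1},
  ],
)

```text
time_s: 30.15
tool_pos: [0.292, 0.2956, 0.0314]
eef_rot: [-0.31, 0.951, 0.001, 0.001]
contact_force: [-0.1, 0.4, -2.6]
opening: 0.0157
finger_force: 60.0
```

```bash
python3 - <<'E'
from h import *
go(.4465,.4067,.006,36,0.105);go(.4465,.4067,.006,36,0); alltr()
E
```

```text
t 30.15 p [0.292  0.2956 0.0314] yaw(spat) 36.06 tz [ 8.0e-04  1.4e-03 -1.0e+00] open 0.0157 F [-0.1  0.4 -2.6] q6 [ 1.19 -2.13]
target [0.2918 0.2943 0.0295] d [-0.0002 -0.0013 -0.0019] units [-0.01 -0.04 -0.06] turn units -0.01 u/30mm [0.809 0.588 0.   ]
t 30.15 p [0.292  0.2956 0.0314] yaw(spat) 36.06 tz [ 8.0e-04  1.4e-03 -1.0e+00] open 0.0157 F [-0.1  0.4 -2.6] q6 [ 1.19 -2.13]
target [0.3768 0.356  0.0295] d [ 0.0847  0.0604 -0.0019] units [ 2.82  2.01 -0.06] turn units -0.01 u/30mm [0.809 0.588 0.   ]
T [(0.6123, -0.2156, 53.0, 52.7, 5.9), (0.6018, -0.1029, 52.9, 53.3, 5.2), (0.4456, 0.4063, 52.3, 52.3, 36.1)]
S [(0.6019, -0.2251, 53.9, 53.6, 5.6), (0.5917, -0.112, 53.6, 53.7, 5.1), (0.4475, 0.4071, 52.8, 52.1, 36.0)]
```

Call:
move_arm(
  moves=[
    {"delta_pos": [0.2,0.14,-0.05],"rotation": [0,0,0],"hand": -1},
    {"delta_pos": [0.3,0.21,0],"rotation": [0,0,0],"hand": -1},
    {"delta_pos": [0.36,0.26,0],"rotation": [0,0,0],"hand": -1},
    {"delta_pos": [0.36,0.26,0],"rotation": [0,0,0],"hand": -1},
    {"delta_pos": [0.36,0.26,0],"rotation": [0,0,0],"hand": -1},
    {"delta_pos": [0.36,0.26,0],"rotation": [0,0,0],"hand": -1},
    {"delta_pos": [0.36,0.26,0],"rotation": [0,0,0],"hand": -1},
    {"delta_pos": [0.3,0.21,0],"rotation": [0,0,0],"hand": -1},
    {"delta_pos": [0.22,0.16,0],"rotation": [0,0,0],"hand": -1},
    {"delta_pos": [0,0,0],"rotation": [0,0,0],"hand": -1},
    {"delta_pos": [0,0,0],"rotation": [0,0,0],"hand": -1},
  ],
)

```text
time_s: 31.35
tool_pos: [0.3758, 0.3553, 0.029]
eef_rot: [-0.31, 0.951, -0.0, -0.0]
contact_force: [0.2, -0.7, -2.5]
opening: 0.0158
finger_force: 60.0
```

```bash
python3 - <<'E'
from h import *
go(.4465,.4067,.006,36,0); alltr()
E
```

```text
t 31.35 p [0.3758 0.3553 0.029 ] yaw(spat) 36.06 tz [-7.e-04 -8.e-04 -1.e+00] open 0.0158 F [ 0.2 -0.7 -2.5] q6 [ 1.07 -2.01]
target [0.3768 0.356  0.0295] d [0.001  0.0007 0.0005] units [0.03 0.02 0.02] turn units -0.01 u/30mm [0.809 0.588 0.   ]
T [(0.6123, -0.2156, 53.0, 52.7, 5.9), (0.6018, -0.1028, 52.9, 53.0, 5.2)]
S [(0.6024, -0.2329, 53.4, 53.0, 6.0), (0.5916, -0.112, 53.9, 53.6, 5.1), (0.4475, 0.4071, 52.8, 51.9, 36.0)]
```

Call:
move_arm(
  moves=[
    {"delta_pos": [0.03,0.02,0.1],"rotation": [0,0,0],"hand": -1},
    {"delta_pos": [0,0,0.15],"rotation": [0,0,0],"hand": -1},
    {"delta_pos": [0,0,0.15],"rotation": [0,0,0],"hand": -1},
    {"delta_pos": [0,0,0.15],"rotation": [0,0,0],"hand": -1},
    {"delta_pos": [0,0,0.3],"rotation": [0,0,0],"hand": -1},
    {"delta_pos": [0,0,0.4],"rotation": [0,0,0],"hand": -1},
    {"delta_pos": [0,0,0.4],"rotation": [0,0,0],"hand": -1},
    {"delta_pos": [0,0,0.4],"rotation": [0,0,0],"hand": -1},
    {"delta_pos": [0,0,0.3],"rotation": [0,0,0],"hand": -1},
    {"delta_pos": [0,0,0.15],"rotation": [0,0,0],"hand": -1},
    {"delta_pos": [0,0,0],"rotation": [0,0,0],"hand": -1},
    {"delta_pos": [0,0,0],"rotation": [0,0,0],"hand": -1},
  ],
)

```text
time_s: 32.65
tool_pos: [0.3767, 0.356, 0.1039]
eef_rot: [-0.31, 0.951, -0.0, -0.0]
contact_force: [-1.0, -0.3, -4.5]
opening: 0.0153
finger_force: 60.0
```

```bash
python3 - <<'E'
from h import *
held(); go(.5895,.0111,.08,5.6)
for c in('top','scene'): print([tuple(map(float,t)) for t in trays(camera(c),.055)])
S=camera('scene');cv2.imwrite('pics/m9.png',cv2.resize(S['color'][130:260,210:370],(800,600*0+650))[:600])
E
```

```text
spat [0.4463 0.4068 0.0804] 36.07 tray [(9.0, 0.4478, 0.4071, 52.5, 52.4, 36.2)]
t 32.7 p [0.3766 0.3559 0.1036] yaw(spat) 36.07 tz [-9.0e-04 -1.2e-03 -1.0e+00] open 0.0153 F [-0.4 -1.  -4.1] q6 [ 1.07 -2.01]
target [0.5037 0.0027 0.1035] d [ 1.271e-01 -3.532e-01 -1.000e-04] units [  4.24 -11.77  -0.  ] turn units -5.32 u/30mm [0.995 0.098 0.   ]
[(9.0, 0.6113, -0.2665, 53.0, 48.0, 5.2), (9.0, 0.5994, -0.1016, 52.3, 52.6, 5.9), (8.0, 0.4517, 0.4214, 52.3, 53.7, 35.7)]
[(1.0, -0.9526, 0.1469, 0.0, 0.0, 0.0), (8.0, 0.6181, -0.2589, 58.6, 42.2, 5.4), (9.0, 0.601, -0.1004, 52.6, 52.7, 5.1), (9.0, 0.4172, 0.4014, 54.7, 55.0, 36.8)]
```

View pics/m9.png

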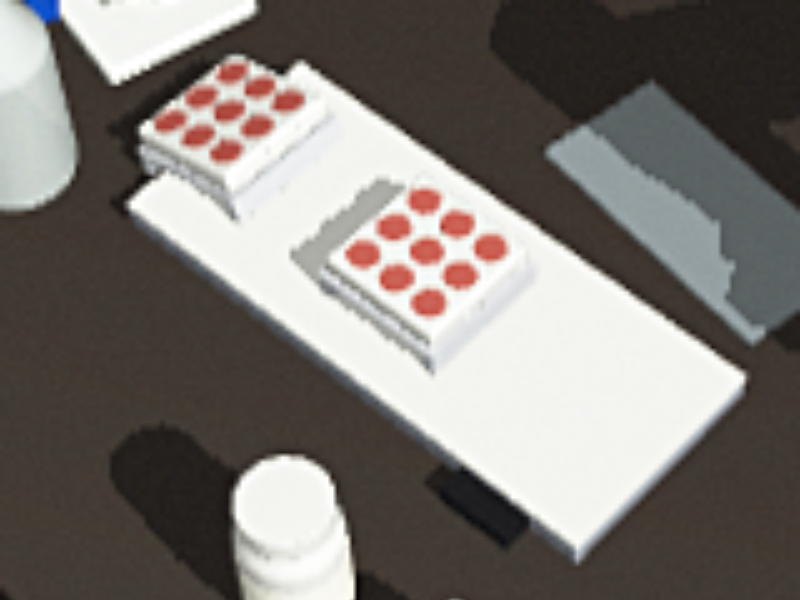

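Call:
move_arm(
  moves=[
    {"delta_pos": [0.07,-0.2,0],"rotation": [0,0,-0.2],"hand": -1},
    {"delta_pos": [0.14,-0.4,0],"rotation": [0,0,-0.3],"hand": -1},
    {"delta_pos": [0.2,-0.6,0],"rotation": [0,0,-0.4],"hand": -1},
    {"delta_pos": [0.28,-0.8,0],"rotation": [0,0,-0.4],"hand": -1},
    {"delta_pos": [0.28,-0.8,0],"rotation": [0,0,-0.4],"hand": -1},
    {"delta_pos": [0.28,-0.8,0],"rotation": [0,0,-0.4],"hand": -1},
    {"delta_pos": [0.28,-0.8,0],"rotation": [0,0,-0.4],"hand": -1},
    {"delta_pos": [0.28,-0.8,0],"rotation": [0,0,-0.4],"hand": -1},
    {"delta_pos": [0.28,-0.8,0],"rotation": [0,0,-0.4],"hand": -1},
    {"delta_pos": [0.28,-0.8,0],"rotation": [0,0,-0.4],"hand": -1},
    {"delta_pos": [0.28,-0.8,0],"rotation": [0,0,-0.4],"hand": -1},
    {"delta_pos": [0.28,-0.8,0],"rotation": [0,0,-0.4],"hand": -1},
  ],
)

```text
time_s: 34.05
tool_pos: [0.4647, 0.1023, 0.1043]
eef_rot: [-0.088, 0.996, -0.0, -0.0]
contact_force: [-0.1, 0.5, -3.7]
opening: 0.0157
finger_force: 60.0
```

Call:
move_arm(
  moves=[
    {"delta_pos": [0.3,-0.8,0],"rotation": [0,0,-0.3],"hand": -1},
    {"delta_pos": [0.3,-0.8,0],"rotation": [0,0,-0.3],"hand": -1},
    {"delta_pos": [0.3,-0.7,0],"rotation": [0,0,-0.22],"hand": -1},
    {"delta_pos": [0.2,-0.5,0],"rotation": [0,0,0],"hand": -1},
    {"delta_pos": [0.13,-0.35,0],"rotation": [0,0,0],"hand": -1},
    {"delta_pos": [0.08,-0.22,0],"rotation": [0,0,0],"hand": -1},
    {"delta_pos": [0,0,0],"rotation": [0,0,0],"hand": -1},
    {"delta_pos": [0,0,0],"rotation": [0,0,0],"hand": -1},
    {"delta_pos": [0,0,0],"rotation": [0,0,0],"hand": -1},
  ],
)

```text
time_s: 34.95
tool_pos: [0.504, 0.0038, 0.1043]
eef_rot: [-0.049, 0.999, 0.0, -0.0]
contact_force: [0.3, 0.1, -4.0]
opening: 0.0155
finger_force: 60.0
```

```bash
cat >> h.py <<'E'
from scipy.optimize import least_squares
def pix(c):
    b,g,r=[c['color'][...,i].astype(int) for i in range(3)]
    n,_,s,ce=cv2.connectedComponentsWithStats(((r-g>40)&(r-b>40)).astype(np.uint8))
    return ce[1:][s[1:,4]>=8]
def pose6(cams,p0,rpy0):
    "6-dof tray pose from wells; p0 tray origin (m), rpy deg (xyz intrinsic ZYX)"
    G=np.array([[i*.026,j*.026,.035] for i in(-1,0,1) for j in(-1,0,1)]); px=[pix(c) for c in cams]
    def res(v):
        P=R.from_euler('ZYX',v[3:],degrees=True).apply(G)+v[:3]/1000; r=[]
        for c,q in zip(cams,px):
            w=proj(c,P); d=q[None]-w[:,None]; k=np.hypot(*np.moveaxis(d,2,0)).argmin(1); r.append(d[np.arange(9),k])
        return np.clip(np.concatenate(r).ravel(),-6,6)
    s=least_squares(res,[*np.array(p0)*1000,*rpy0],x_scale=[1,1,1,1,1,1]); return s.x.round(2),round(np.sqrt(np.mean(s.fun**2)),3)
E
python3 - <<'E'
from h import *
held(); go(.5895,.0111,.026,5.6)
C=[camera('top'),camera('scene')]
print(pose6(C,[.601,-.1004,.02],[5.5,0,0]))
for r in(0,10,20): print(pose6(C,[.612,-.264,.02],[5.5,0,r])); 
E
```

```text
spat [0.5897 0.0123 0.0808] 5.65 tray [(9.0, 0.5902, 0.0122, 52.5, 52.3, 5.1)]
t 35.0 p [0.504  0.0038 0.1043] yaw(spat) 5.66 tz [-0.e+00  1.e-04 -1.e+00] open 0.0154 F [ 0.4 -0.5 -3.7] q6 [ 0.33 -1.8 ]
target [0.5037 0.0027 0.0495] d [-0.0003 -0.0011 -0.0548] units [-0.01 -0.04 -1.83] turn units -0.01 u/30mm [0.995 0.098 0.   ]
(array([ 599.51, -101.16,   17.87,    5.18,    0.79,    0.84]), np.float64(0.193))
(array([ 6.1211e+02, -2.5934e+02,  9.4500e+00,  4.9900e+00,  1.5000e-01,
        1.5860e+01]), np.float64(0.731))
(array([ 6.1211e+02, -2.5934e+02,  9.4500e+00,  4.9900e+00,  1.5000e-01,
        1.5860e+01]), np.float64(0.731))
(array([ 6.1211e+02, -2.5934e+02,  9.4500e+00,  4.9900e+00,  1.5000e-01,
        1.5860e+01]), np.float64(0.731))
```

Call:
move_arm(
  moves=[
    {"delta_pos": [-0.01,-0.04,-0.3],"rotation": [0,0,0],"hand": -1},
    {"delta_pos": [0,0,-0.4],"rotation": [0,0,0],"hand": -1},
    {"delta_pos": [0,0,-0.3],"rotation": [0,0,0],"hand": -1},
    {"delta_pos": [0,0,-0.2],"rotation": [0,0,0],"hand": -1},
    {"delta_pos": [0,0,-0.1],"rotation": [0,0,0],"hand": -1},
    {"delta_pos": [0,0,-0.1],"rotation": [0,0,0],"hand": -1},
    {"delta_pos": [0,0,-0.1],"rotation": [0,0,0],"hand": -1},
    {"delta_pos": [0,0,-0.1],"rotation": [0,0,0],"hand": -1},
    {"delta_pos": [0,0,-0.1],"rotation": [0,0,0],"hand": -1},
    {"delta_pos": [0,0,-0.13],"rotation": [0,0,0],"hand": -1},
    {"delta_pos": [0,0,0],"rotation": [0,0,0],"hand": -1},
    {"delta_pos": [0,0,0],"rotation": [0,0,0],"hand": -1},
  ],
)

```text
time_s: 36.3
tool_pos: [0.5041, 0.0021, 0.0495]
eef_rot: [-0.049, 0.999, -0.0, 0.0]
contact_force: [-0.4, 0.3, -2.6]
opening: 0.016
finger_force: 60.0
```

```bash
python3 - <<'E'
from h import *
st();C=[camera('top'),camera('scene')];print([tuple(map(float,t)) for t in trays(C[1],.055)])
print(pose6(C,[.59,.011,.02],[5.5,0,0]))
E
```

```text
t 36.3 p [0.5041 0.0021 0.0495] yaw(spat) 5.61 tz [ 5.e-04  0.e+00 -1.e+00] open 0.016 F [-0.4  0.3 -2.6] q6 [ 0.33 -1.8 ]
[(1.0, -0.9529, 0.1481, 0.0, 0.0, 0.0), (8.0, 0.6181, -0.2589, 58.1, 42.4, 5.4), (9.0, 0.601, -0.1004, 52.7, 52.7, 5.1), (9.0, 0.5902, 0.0104, 52.4, 52.1, 5.4)]
(array([588.99,  11.28,  19.88,   4.23,   1.84,   1.9 ]), np.float64(1.765))
```

Call:
move_arm(
  moves=[
    {"delta_pos": [-0.2,-0.02,0],"rotation": [0,0,0],"hand": -1},
    {"delta_pos": [-0.4,-0.04,0],"rotation": [0,0,0],"hand": -1},
    {"delta_pos": [-0.45,-0.04,0],"rotation": [0,0,0],"hand": -1},
    {"delta_pos": [-0.45,-0.04,0],"rotation": [0,0,0],"hand": -1},
    {"delta_pos": [-0.45,-0.05,0],"rotation": [0,0,0],"hand": -1},
    {"delta_pos": [-0.45,-0.05,0],"rotation": [0,0,0],"hand": -1},
    {"delta_pos": [-0.45,-0.05,0],"rotation": [0,0,0],"hand": -1},
    {"delta_pos": [-0.45,-0.04,0],"rotation": [0,0,0],"hand": -1},
    {"delta_pos": [-0.3,-0.03,0],"rotation": [0,0,0],"hand": -1},
    {"delta_pos": [0,0,0.6],"rotation": [0,0,0],"hand": -1},
    {"delta_pos": [0,0,1],"rotation": [0,0,0],"hand": -1},
    {"delta_pos": [0,0,1],"rotation": [0,0,0],"hand": -1},
  ],
)

```text
time_s: 37.6
tool_pos: [0.3948, -0.009, 0.1281]
eef_rot: [-0.049, 0.999, -0.0, -0.001]
contact_force: [0.6, 0.6, -2.5]
opening: 0.0159
finger_force: 60.0
```

Call:
move_arm(
  moves=[
    {"delta_pos": [0.1,-0.2,0.5],"rotation": [0,0,-0.8],"hand": -1},
    {"delta_pos": [0.2,-0.3,0],"rotation": [0,0,-1],"hand": -1},
    {"delta_pos": [0.2,-0.3,0],"rotation": [0,0,-1],"hand": -1},
    {"delta_pos": [0.2,-0.3,0],"rotation": [0,0,-1],"hand": -1},
    {"delta_pos": [0.3,-0.3,0],"rotation": [0,0,-1],"hand": -1},
    {"delta_pos": [0.4,-0.3,0],"rotation": [0,0,-1],"hand": -1},
    {"delta_pos": [0.5,-0.3,0],"rotation": [0,0,-1],"hand": -1},
    {"delta_pos": [0.5,-0.3,0],"rotation": [0,0,-1],"hand": -1},
    {"delta_pos": [0.5,-0.3,0],"rotation": [0,0,-1],"hand": -1},
    {"delta_pos": [0.5,-0.2,0],"rotation": [0,0,-1],"hand": -1},
    {"delta_pos": [0.5,-0.2,0],"rotation": [0,0,-1],"hand": -1},
    {"delta_pos": [0.5,0,0],"rotation": [0,0,-1],"hand": -1},
  ],
)

```text
time_s: 38.8
tool_pos: [0.5277, -0.0992, 0.142]
eef_rot: [0.517, 0.856, -0.0, -0.0]
contact_force: [-0.6, -1.9, -2.2]
opening: 0.0155
finger_force: 60.0
```

```bash
python3 - <<'E'
from h import *
go(.7074,-.2591,.12,-78)
C=[camera('top'),camera('scene')]
for c in C: print([tuple(map(float,t)) for t in trays(c,.055)])
print(pose6(C,[.589,.011,.02],[5.5,0,0]),pose6(C,[.612,-.259,.01],[5,0,16]))
print(ray(C[1],[211],[163],0))
im=np.zeros((400,760,3),np.uint8)
im[:,:400]=cv2.resize(C[1]['color'][100:200,180:280],(400,400),interpolation=cv2.INTER_CUBIC)
im[:360,400:]=cv2.resize(C[0]['color'][140:230,390:480],(360,360),interpolation=cv2.INTER_CUBIC)
t=np.linspace(0,2*np.pi,40)
P=np.c_[.038*np.cos(t),.038*np.sin(t),0*t]
for p,col in (((.687,-.364),(0,0,255)),((.695,-.37),(0,255,0))):
  for c,o,xo in((C[1],(180,100),0),(C[0],(390,140),400)):
    q=((proj(c,P+[*p,0])-o+.5)*4+[xo,0]).astype(np.int32);cv2.polylines(im,[q],True,col,1)
cv2.imwrite('pics/m10.png',im)
E
```

```text
t 38.8 p [ 0.5277 -0.0992  0.142 ] yaw(spat) -62.3 tz [-6.e-04  2.e-04 -1.e+00] open 0.0155 F [-0.6 -1.9 -2.2] q6 [ 0.12 -2.77]
target [ 0.6895 -0.1748  0.1435] d [ 0.1618 -0.0756  0.0015] units [ 5.39 -2.52  0.05] turn units -2.74 u/30mm [ 0.208 -0.978  0.   ]
[(9.0, 0.6113, -0.2665, 53.1, 47.9, 5.2), (2.0, 0.6201, -0.0006, 27.0, 0.0, 95.4)]
[(1.0, -0.9533, 0.1475, 0.0, 0.0, 0.0), (8.0, 0.6182, -0.2587, 57.7, 42.3, 5.1), (9.0, 0.601, -0.1004, 52.7, 52.7, 5.1), (9.0, 0.5902, 0.0104, 52.6, 51.8, 5.2)]
(array([591.79,  13.83,  24.34,   3.76,   0.79,   2.75]), np.float64(3.008)) (array([ 6.1237e+02, -2.5920e+02,  9.0000e+00,  5.0300e+00, -3.4000e-01,
        1.6250e+01]), np.float64(0.727))
[[ 0.72340612 -0.35829423  0.        ]]
```

View pics/m10.png

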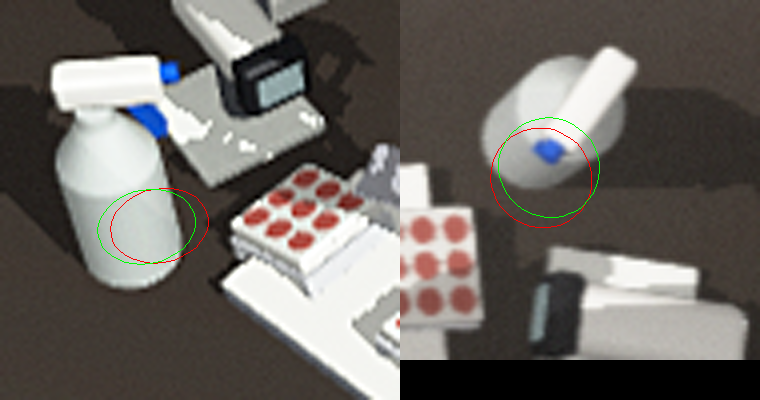

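Call:
move_arm(
  moves=[
    {"delta_pos": [0.3,-0.2,0],"rotation": [0,0,-0.7],"hand": -1},
    {"delta_pos": [0.6,-0.2,0],"rotation": [0,0,-0.7],"hand": -1},
    {"delta_pos": [0.8,-0.2,0],"rotation": [0,0,-0.7],"hand": -1},
    {"delta_pos": [0.8,0,0],"rotation": [0,0,-0.64],"hand": -1},
    {"delta_pos": [0.8,0,0],"rotation": [0,0,0],"hand": -1},
    {"delta_pos": [0.8,0,0],"rotation": [0,0,0],"hand": -1},
    {"delta_pos": [0.7,-0.3,0],"rotation": [0,0,0],"hand": -1},
    {"delta_pos": [0.4,-0.4,0],"rotation": [0,0,0],"hand": -1},
    {"delta_pos": [0.18,-0.5,0],"rotation": [0,0,0],"hand": -1},
    {"delta_pos": [0,-0.4,0],"rotation": [0,0,0],"hand": -1},
    {"delta_pos": [0,-0.2,0],"rotation": [0,0,0],"hand": -1},
    {"delta_pos": [0,0,0],"rotation": [0,0,0],"hand": -1},
  ],
)

```text
time_s: 40.1
tool_pos: [0.6883, -0.1718, 0.1425]
eef_rot: [0.628, 0.778, -0.0, -0.0]
contact_force: [0.4, -0.5, -2.6]
opening: 0.0153
finger_force: 60.0
```

```bash
python3 - <<'E'
from h import *
go(.7071,-.2561,.0245,-78)
E
```

```text
t 40.1 p [ 0.6883 -0.1718  0.1425] yaw(spat) -77.78 tz [-5.e-04  1.e-04 -1.e+00] open 0.0153 F [ 0.4 -0.5 -2.6] q6 [-0.02 -2.91]
target [ 0.6892 -0.1718  0.048 ] d [ 0.0009  0.     -0.0945] units [ 0.03  0.   -3.15] turn units -0.04 u/30mm [ 0.208 -0.978  0.   ]
```

Call:
move_arm(
  moves=[
    {"delta_pos": [0.03,0,-0.7],"rotation": [0,0,0],"hand": -1},
    {"delta_pos": [0,0,-0.8],"rotation": [0,0,0],"hand": -1},
    {"delta_pos": [0,0,-0.7],"rotation": [0,0,0],"hand": -1},
    {"delta_pos": [0,0,-0.4],"rotation": [0,0,0],"hand": -1},
    {"delta_pos": [0,0,-0.3],"rotation": [0,0,0],"hand": -1},
    {"delta_pos": [0,0,-0.15],"rotation": [0,0,0],"hand": -1},
    {"delta_pos": [0,0,0],"rotation": [0,0,0],"hand": -1},
    {"delta_pos": [0,0,0],"rotation": [0,0,0],"hand": -1},
    {"delta_pos": [0,0,0],"rotation": [0,0,0],"hand": -1},
  ],
)

```text
time_s: 41.0
tool_pos: [0.6909, -0.1708, 0.052]
eef_rot: [0.627, 0.779, 0.001, 0.001]
contact_force: [0.8, 0.5, -2.6]
opening: 0.0155
finger_force: 60.0
```

```bash
python3 - <<'E'
from h import *
go(.7071,-.2561,.0245,-78)
C=[camera('top'),camera('scene')];print([tuple(map(float,t)) for t in trays(C[1],.055)])
E
```

```text
t 41.0 p [ 0.6909 -0.1708  0.052 ] yaw(spat) -77.7 tz [ 2.e-03 -2.e-04 -1.e+00] open 0.0155 F [ 0.8  0.5 -2.6] q6 [-0.02 -2.91]
target [ 0.6892 -0.1718  0.048 ] d [-0.0017 -0.001  -0.004 ] units [-0.06 -0.03 -0.13] turn units -0.05 u/30mm [ 0.208 -0.978  0.   ]
[(1.0, -0.9536, 0.148, 0.0, 0.0, 0.0), (1.0, 0.5827, -0.2418, 0.0, 0.0, 0.0), (9.0, 0.601, -0.1004, 52.6, 52.6, 5.1), (9.0, 0.5901, 0.0104, 52.5, 52.0, 5.4)]
```

Call:
move_arm(
  moves=[
    {"delta_pos": [-0.15,-0.02,-0.06],"rotation": [0,0,0],"hand": -1},
    {"delta_pos": [-0.25,-0.03,-0.03],"rotation": [0,0,0],"hand": -1},
    {"delta_pos": [-0.3,-0.03,0],"rotation": [0,0,0],"hand": -1},
    {"delta_pos": [-0.3,-0.03,0],"rotation": [0,0,0],"hand": -1},
    {"delta_pos": [-0.3,-0.03,0],"rotation": [0,0,0],"hand": -1},
    {"delta_pos": [-0.3,-0.03,0],"rotation": [0,0,0],"hand": -1},
  ],
)

```text
time_s: 41.7
tool_pos: [0.6415, -0.176, 0.0484]
eef_rot: [0.627, 0.779, 0.0, 0.0]
contact_force: [0.7, 0.4, -3.2]
opening: 0.0154
finger_force: 60.0
```

```bash
python3 - <<'E'
from h import *
s=st();print(tspat(s))
C=[camera('top'),camera('scene')]
for c in C: print([tuple(map(float,t)) for t in trays(c,.055)])
print(pose6(C,[.59,-.263,.01],[5,0,16]))
S=C[1];cv2.imwrite('pics/m11.png',cv2.resize(S['color'][120:220,210:330],(720,600),interpolation=cv2.INTER_CUBIC))
E
```

```text
t 41.7 p [ 0.6415 -0.176   0.0484] yaw(spat) -77.7 tz [ 6.e-04 -1.e-04 -1.e+00] open 0.0154 F [ 0.7  0.4 -3.2] q6 [-0.03 -2.9 ]
(array([ 0.65985484, -0.26017582,  0.02492347]), np.float64(-77.69682227849886))
[(9.0, 0.5993, -0.1017, 52.2, 51.8, 5.0), (8.0, 0.5899, -0.2749, 52.2, 47.5, 10.8)]
[(1.0, -0.9532, 0.1472, 0.0, 0.0, 0.0), (1.0, 0.605, -0.2328, 0.0, 0.0, 0.0), (9.0, 0.601, -0.1004, 53.0, 52.7, 5.1), (9.0, 0.5901, 0.0104, 52.4, 52.0, 5.3)]
(array([ 608.58, -265.01,  -23.4 ,   12.76,  -34.74,   20.14]), np.float64(2.953))
```

View pics/m11.png

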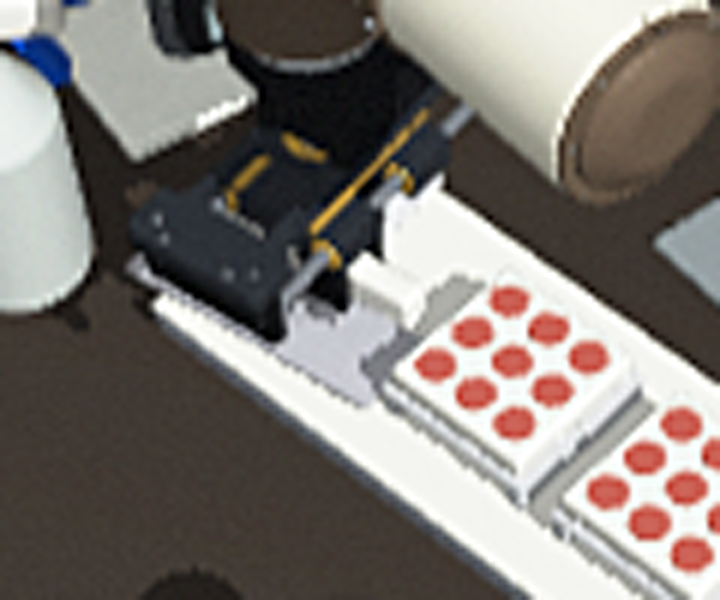

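Call:
move_arm(
  moves=[
    {"delta_pos": [-0.3,-0.03,0],"rotation": [0,0,0],"hand": -1},
    {"delta_pos": [-0.3,-0.03,0],"rotation": [0,0,0],"hand": -1},
    {"delta_pos": [-0.3,-0.03,0],"rotation": [0,0,0],"hand": -1},
    {"delta_pos": [-0.3,-0.03,0],"rotation": [0,0,0],"hand": -1},
    {"delta_pos": [-0.3,-0.03,0],"rotation": [0,0,0],"hand": -1},
    {"delta_pos": [-0.3,-0.03,0],"rotation": [0,0,0],"hand": -1},
    {"delta_pos": [-0.3,-0.03,0],"rotation": [0,0,0],"hand": -1},
    {"delta_pos": [-0.3,-0.03,0],"rotation": [0,0,0],"hand": -1},
    {"delta_pos": [-0.3,-0.03,0],"rotation": [0,0,0],"hand": -1},
    {"delta_pos": [-0.3,-0.03,0],"rotation": [0,0,0],"hand": -1},
    {"delta_pos": [-0.3,-0.03,0],"rotation": [0,0,0],"hand": -1},
    {"delta_pos": [-0.2,-0.02,0],"rotation": [0,0,0],"hand": -1},
  ],
)

```text
time_s: 43.0
tool_pos: [0.536, -0.1864, 0.048]
eef_rot: [0.627, 0.779, -0.0, -0.0]
contact_force: [-0.1, -0.1, -3.1]
opening: 0.0156
finger_force: 60.0
```

```bash
python3 - <<'E'
from h import *
s=st();print(tspat(s))
C=[camera('top'),camera('scene')]
for c in C: print([tuple(map(float,t)) for t in trays(c,.055)]);print([tuple(map(float,t)) for t in trays(c,.035)])
E
```

```text
t 43.0 p [ 0.536  -0.1864  0.048 ] yaw(spat) -77.72 tz [-7.e-04  2.e-04 -1.e+00] open 0.0156 F [-0.1 -0.1 -3.1] q6 [-0.05 -2.88]
(array([ 0.55428355, -0.27060394,  0.02452294]), np.float64(-77.72371555286601))
[(1.0, 0.6336, -0.1245, 0.0, 0.0, 0.0), (7.0, 0.4882, -0.284, 51.4, 47.0, 13.4)]
[(1.0, 0.6367, -0.1262, 0.0, 0.0, 0.0), (7.0, 0.489, -0.2881, 52.2, 47.7, 13.4)]
[(1.0, -0.9532, 0.1471, 0.0, 0.0, 0.0), (9.0, 0.601, -0.1004, 52.4, 52.7, 5.0), (9.0, 0.5901, 0.0104, 52.2, 52.3, 6.1)]
[(1.0, -0.9911, 0.1401, 0.0, 0.0, 0.0), (9.0, 0.5917, -0.112, 53.4, 53.7, 5.0), (9.0, 0.5806, 0.0008, 53.1, 53.3, 6.1)]
```

Call:
move_arm(
  moves=[
    {"delta_pos": [-0.2,-0.02,0],"rotation": [0,0,0],"hand": -1},
    {"delta_pos": [-0.2,-0.02,0],"rotation": [0,0,0],"hand": -1},
    {"delta_pos": [0,0,0],"rotation": [0,0,0],"hand": -1},
    {"delta_pos": [0,0,0],"rotation": [0,0,0],"hand": -1},
    {"delta_pos": [0.3,0.03,0],"rotation": [0,0,0],"hand": -1},
    {"delta_pos": [0.3,0.03,0],"rotation": [0,0,0],"hand": -1},
    {"delta_pos": [0,0,0.5],"rotation": [0,0,0],"hand": -1},
    {"delta_pos": [0,0,1],"rotation": [0,0,0],"hand": -1},
    {"delta_pos": [0,0,1],"rotation": [0,0,0.3],"hand": -1},
    {"delta_pos": [0,0.7,0.5],"rotation": [0,0,0.8],"hand": -1},
    {"delta_pos": [-0.4,0.8,0],"rotation": [0,0,1],"hand": -1},
    {"delta_pos": [-0.5,0.8,0],"rotation": [0,0,1],"hand": -1},
  ],
)

```text
time_s: 44.3
tool_pos: [0.5175, -0.1158, 0.1387]
eef_rot: [0.498, 0.867, 0.001, 0.001]
contact_force: [-0.4, 0.4, -2.9]
opening: 0.0157
finger_force: 60.0
```

```bash
python3 - <<'E'
from h import *
s=st()
C=[camera('top'),camera('scene')]
for c in C: print([tuple(map(float,t)) for t in trays(c,.055)]);print([tuple(map(float,t)) for t in trays(c,.035)])
print(pose6(C,[.48,-.288,.0],[12,0,0]),pose6(C[:1],[.48,-.288,.0],[12,0,0]))
E
```

```text
t 44.3 p [ 0.5175 -0.1158  0.1387] yaw(spat) -59.74 tz [ 1.9e-03  3.0e-04 -1.0e+00] open 0.0157 F [-0.4  0.4 -2.9] q6 [ 0.09 -2.7 ]
[(1.0, 0.6253, -0.1305, 0.0, 0.0, 0.0), (3.0, 0.6147, 0.0118, 0.4, 51.9, 5.7), (9.0, 0.474, -0.277, 51.0, 51.2, 12.6)]
[(1.0, 0.6282, -0.1323, 0.0, 0.0, 0.0), (3.0, 0.6175, 0.0122, 0.4, 52.7, 5.7), (9.0, 0.4747, -0.281, 51.8, 52.0, 12.6)]
[(1.0, -0.9529, 0.1471, 0.0, 0.0, 0.0), (5.0, 0.4951, -0.2796, 50.9, 25.3, 12.3), (9.0, 0.601, -0.1004, 52.7, 52.7, 4.8), (9.0, 0.5901, 0.0104, 52.4, 52.2, 5.7)]
[(1.0, -0.9908, 0.1401, 0.0, 0.0, 0.0), (5.0, 0.4838, -0.2945, 51.8, 25.8, 12.3), (9.0, 0.5916, -0.112, 53.7, 53.7, 4.8), (9.0, 0.5806, 0.0008, 53.3, 53.1, 5.7)]
(array([ 475.41, -274.92,    3.33,    9.79,   -0.  ,   13.98]), np.float64(2.153)) (array([ 4.7502e+02, -2.8373e+02, -1.0740e+01,  1.2400e+01,  1.9000e-01,
       -1.0400e+00]), np.float64(0.063))
```

Call:
move_arm(
  moves=[
    {"delta_pos": [-0.5,0,0.4],"rotation": [0,0,1],"hand": -1},
    {"delta_pos": [-0.6,-0.2,0.3],"rotation": [0,0,1],"hand": -1},
    {"delta_pos": [-0.65,-0.5,0],"rotation": [0,0,1],"hand": -1},
    {"delta_pos": [-0.65,-0.65,0],"rotation": [0,0,1],"hand": -1},
    {"delta_pos": [-0.65,-0.65,0],"rotation": [0,0,1],"hand": -1},
    {"delta_pos": [-0.65,-0.65,0],"rotation": [0,0,1],"hand": -1},
    {"delta_pos": [-0.65,-0.65,0],"rotation": [0,0,1],"hand": -1},
    {"delta_pos": [-0.65,-0.65,0],"rotation": [0,0,1],"hand": -1},
    {"delta_pos": [-0.65,-0.65,0],"rotation": [0,0,1],"hand": -1},
    {"delta_pos": [-0.65,-0.65,0],"rotation": [0,0,1],"hand": -1},
    {"delta_pos": [-0.65,-0.65,0],"rotation": [0,0,1],"hand": -1},
    {"delta_pos": [-0.65,-0.6,0],"rotation": [0,0,1],"hand": -1},
  ],
)

```text
time_s: 45.6
tool_pos: [0.2881, -0.3132, 0.1595]
eef_rot: [-0.079, 0.997, -0.0, 0.0]
contact_force: [-0.3, 0.2, -3.3]
opening: 0.0154
finger_force: 60.0
```

Call:
move_arm(
  moves=[
    {"delta_pos": [-0.02,-0.3,-0.2],"rotation": [0,0,0.6],"hand": -1},
    {"delta_pos": [0,0,-0.4],"rotation": [0,0,0],"hand": -1},
    {"delta_pos": [0,0,-0.3],"rotation": [0,0,0],"hand": -1},
    {"delta_pos": [0,0,0],"rotation": [0,0,0],"hand": -1},
    {"delta_pos": [0,0,0],"rotation": [0,0,0],"hand": -1},
  ],
)

```text
time_s: 46.1
tool_pos: [0.288, -0.3209, 0.1322]
eef_rot: [-0.107, 0.994, -0.0, -0.0]
contact_force: [0.0, 0.4, -2.5]
opening: 0.0158
finger_force: 60.0
```

```bash
python3 - <<'E'
from h import *
T=camera('top');print([tuple(map(float,t)) for t in trays(T)]); go(.4755,-.2803,.006,12.5,.105)
S=camera('scene');print([tuple(map(float,t)) for t in trays(S)])
E
```

```text
[(9.0, 0.6019, -0.1029, 53.0, 53.1, 5.9), (9.0, 0.5911, 0.0098, 53.0, 53.4, 5.1), (9.0, 0.4749, -0.281, 52.4, 52.1, 12.5)]
t 46.15 p [ 0.2882 -0.321   0.1325] yaw(spat) 12.28 tz [ 4.e-04 -6.e-04 -1.e+00] open 0.015 F [ 0.2 -0.8 -1.7] q6 [-0.46 -0.9 ]
target [ 0.2888 -0.3217  0.0295] d [ 0.0006 -0.0007 -0.103 ] units [ 0.02 -0.02 -3.43] turn units 0.04 u/30mm [0.976 0.216 0.   ]
[(1.0, -0.9909, 0.1399, 0.0, 0.0, 0.0), (9.0, 0.4762, -0.2796, 52.6, 52.3, 12.5), (9.0, 0.5916, -0.112, 53.6, 53.6, 4.8), (9.0, 0.5806, 0.0008, 53.4, 52.9, 5.4)]
```

Call:
move_arm(
  moves=[
    {"delta_pos": [0.02,-0.02,-0.8],"rotation": [0,0,0.04],"hand": -1},
    {"delta_pos": [0,0,-0.9],"rotation": [0,0,0],"hand": -1},
    {"delta_pos": [0,0,-0.8],"rotation": [0,0,0],"hand": -1},
    {"delta_pos": [0,0,-0.5],"rotation": [0,0,0],"hand": -1},
    {"delta_pos": [0,0,-0.3],"rotation": [0,0,0],"hand": -1},
    {"delta_pos": [0,0,-0.15],"rotation": [0,0,0],"hand": -1},
    {"delta_pos": [0,0,0],"rotation": [0,0,0],"hand": -1},
    {"delta_pos": [0,0,0],"rotation": [0,0,0],"hand": -1},
  ],
)

```text
time_s: 47.0
tool_pos: [0.289, -0.3218, 0.0294]
eef_rot: [-0.109, 0.994, -0.001, 0.001]
contact_force: [0.2, -0.5, -2.1]
opening: 0.0157
finger_force: 60.0
```

```bash
python3 - <<'E'
from h import *
go(.4755,-.2803,.006,12.5,.105);go(.4755,-.2803,.006,12.5,0)
E
```

```text
t 47.0 p [ 0.289  -0.3218  0.0294] yaw(spat) 12.5 tz [ 0.0016 -0.001  -1.    ] open 0.0157 F [ 0.2 -0.5 -2.1] q6 [-0.46 -0.89]
target [ 0.2888 -0.3217  0.0295] d [-0.0001  0.0001  0.0001] units [-0.  0.  0.] turn units 0.0 u/30mm [0.976 0.216 0.   ]
t 47.0 p [ 0.289  -0.3218  0.0294] yaw(spat) 12.5 tz [ 0.0016 -0.001  -1.    ] open 0.0157 F [ 0.2 -0.5 -2.1] q6 [-0.46 -0.89]
target [ 0.3913 -0.299   0.0295] d [1.024e-01 2.280e-02 1.000e-04] units [3.41 0.76 0.  ] turn units 0.0 u/30mm [0.976 0.216 0.   ]
```

Call:
move_arm(
  moves=[
    {"delta_pos": [0.2,0.045,0],"rotation": [0,0,0],"hand": -1},
    {"delta_pos": [0.4,0.09,0],"rotation": [0,0,0],"hand": -1},
    {"delta_pos": [0.45,0.1,0],"rotation": [0,0,0],"hand": -1},
    {"delta_pos": [0.45,0.1,0],"rotation": [0,0,0],"hand": -1},
    {"delta_pos": [0.45,0.1,0],"rotation": [0,0,0],"hand": -1},
    {"delta_pos": [0.45,0.1,0],"rotation": [0,0,0],"hand": -1},
    {"delta_pos": [0.4,0.09,0],"rotation": [0,0,0],"hand": -1},
    {"delta_pos": [0.3,0.065,0],"rotation": [0,0,0],"hand": -1},
    {"delta_pos": [0.15,0.03,0],"rotation": [0,0,0],"hand": -1},
    {"delta_pos": [0,0,0],"rotation": [0,0,0],"hand": -1},
    {"delta_pos": [0,0,0],"rotation": [0,0,0],"hand": -1},
  ],
)

```text
time_s: 48.1
tool_pos: [0.3851, -0.2996, 0.0285]
eef_rot: [-0.108, 0.994, 0.0, -0.0]
contact_force: [-0.0, -0.5, -3.2]
opening: 0.0157
finger_force: 60.0
```

```bash
python3 - <<'E'
from h import *
go(.4755,-.2803,.006,12.5,.005); S=camera('scene');print([tuple(map(float,t)) for t in trays(S)])
E
```

```text
t 48.1 p [ 0.3851 -0.2996  0.0285] yaw(spat) 12.46 tz [-9.e-04  5.e-04 -1.e+00] open 0.0157 F [-0.  -0.5 -3.2] q6 [-0.33 -1.03]
target [ 0.3865 -0.3     0.0295] d [ 0.0014 -0.0005  0.001 ] units [ 0.05 -0.02  0.03] turn units 0.01 u/30mm [0.976 0.216 0.   ]
[(1.0, -0.9909, 0.1403, 0.0, 0.0, 0.0), (1.0, -0.9394, 0.2001, 0.0, 0.0, 0.0), (9.0, 0.4762, -0.2796, 52.6, 52.4, 12.4), (9.0, 0.5916, -0.112, 53.9, 53.7, 5.1), (9.0, 0.5806, 0.0008, 53.4, 52.9, 5.4)]
```

Call:
move_arm(
  moves=[
    {"delta_pos": [0,0,0.1],"rotation": [0,0,0],"hand": -1},
    {"delta_pos": [0,0,0.15],"rotation": [0,0,0],"hand": -1},
    {"delta_pos": [0,0,0.15],"rotation": [0,0,0],"hand": -1},
    {"delta_pos": [0,0,0.15],"rotation": [0,0,0],"hand": -1},
    {"delta_pos": [0,0,0.3],"rotation": [0,0,0],"hand": -1},
    {"delta_pos": [0,0,0.4],"rotation": [0,0,0],"hand": -1},
    {"delta_pos": [0,0,0.4],"rotation": [0,0,0],"hand": -1},
    {"delta_pos": [0,0,0.4],"rotation": [0,0,0],"hand": -1},
    {"delta_pos": [0,0,0.3],"rotation": [0,0,0],"hand": -1},
    {"delta_pos": [0,0,0.2],"rotation": [0,0,0],"hand": -1},
    {"delta_pos": [0,0,0],"rotation": [0,0,0],"hand": -1},
    {"delta_pos": [0,0,0],"rotation": [0,0,0],"hand": -1},
  ],
)

```text
time_s: 49.35
tool_pos: [0.3853, -0.2995, 0.1048]
eef_rot: [-0.109, 0.994, 0.0, -0.0]
contact_force: [-0.2, -0.2, -4.4]
opening: 0.0158
finger_force: 60.0
```

```bash
python3 - <<'E'
from h import *
held(); go(.6065,-.2122,.08,5.6)
E
```

```text
spat [ 0.4695 -0.2809  0.0813] 12.47 tray [(9.0, 0.477, -0.279, 52.4, 52.6, 12.6)]
t 49.4 p [ 0.3852 -0.2995  0.1046] yaw(spat) 12.46 tz [-1.1e-03  7.0e-04 -1.0e+00] open 0.0157 F [-1.   0.9 -4.5] q6 [-0.33 -1.03]
target [ 0.5207 -0.2206  0.1035] d [ 0.1355  0.0788 -0.0011] units [ 4.52  2.63 -0.04] turn units -1.2 u/30mm [0.995 0.098 0.   ]
```

Call:
move_arm(
  moves=[
    {"delta_pos": [0.1,0.1,0],"rotation": [0,0,0],"hand": -1},
    {"delta_pos": [0.3,0.25,0],"rotation": [0,0,-0.1],"hand": -1},
    {"delta_pos": [0.5,0.35,0],"rotation": [0,0,-0.15],"hand": -1},
    {"delta_pos": [0.6,0.35,0],"rotation": [0,0,-0.2],"hand": -1},
    {"delta_pos": [0.6,0.35,0],"rotation": [0,0,-0.2],"hand": -1},
    {"delta_pos": [0.6,0.35,0],"rotation": [0,0,-0.2],"hand": -1},
    {"delta_pos": [0.6,0.35,0],"rotation": [0,0,-0.15],"hand": -1},
    {"delta_pos": [0.5,0.25,0],"rotation": [0,0,-0.1],"hand": -1},
    {"delta_pos": [0.4,0.18,0],"rotation": [0,0,-0.1],"hand": -1},
    {"delta_pos": [0.22,0.1,0],"rotation": [0,0,0],"hand": -1},
    {"delta_pos": [0.1,0,0],"rotation": [0,0,0],"hand": -1},
    {"delta_pos": [0,0,0],"rotation": [0,0,0],"hand": -1},
  ],
)

```text
time_s: 50.6
tool_pos: [0.5211, -0.221, 0.1049]
eef_rot: [-0.049, 0.999, 0.0, -0.0]
contact_force: [0.4, 0.5, -4.3]
opening: 0.0157
finger_force: 60.0
```

Call:
move_arm(
  moves=[
    {"delta_pos": [0,0,0],"rotation": [0,0,0],"hand": -1},
    {"delta_pos": [0,0,0],"rotation": [0,0,0],"hand": -1},
  ],
)

```text
time_s: 50.8
tool_pos: [0.5206, -0.2211, 0.1052]
eef_rot: [-0.049, 0.999, 0.0, -0.0]
contact_force: [-0.0, -0.3, -4.8]
opening: 0.0156
finger_force: 60.0
```

```bash
python3 - <<'E'
from h import *
held(); go(.6065,-.2122,.026,5.6)
E
```

```text
spat [ 0.6064 -0.2128  0.0817] 5.56 tray [(9.0, 0.6137, -0.2117, 53.2, 52.4, 6.0)]
t 50.85 p [ 0.5208 -0.2212  0.1053] yaw(spat) 5.57 tz [-1.e-04  0.e+00 -1.e+00] open 0.0159 F [ 0.8  0.1 -4.4] q6 [-0.12 -1.36]
target [ 0.5207 -0.2206  0.0495] d [-0.      0.0005 -0.0558] units [-0.    0.02 -1.86] turn units 0.01 u/30mm [0.995 0.098 0.   ]
```

Call:
move_arm(
  moves=[
    {"delta_pos": [0,0.02,-0.3],"rotation": [0,0,0],"hand": -1},
    {"delta_pos": [0,0,-0.4],"rotation": [0,0,0],"hand": -1},
    {"delta_pos": [0,0,-0.3],"rotation": [0,0,0],"hand": -1},
    {"delta_pos": [0,0,-0.2],"rotation": [0,0,0],"hand": -1},
    {"delta_pos": [0,0,-0.1],"rotation": [0,0,0],"hand": -1},
    {"delta_pos": [0,0,-0.1],"rotation": [0,0,0],"hand": -1},
    {"delta_pos": [0,0,-0.1],"rotation": [0,0,0],"hand": -1},
    {"delta_pos": [0,0,-0.1],"rotation": [0,0,0],"hand": -1},
    {"delta_pos": [0,0,-0.12],"rotation": [0,0,0],"hand": -1},
    {"delta_pos": [0,0,-0.13],"rotation": [0,0,0],"hand": -1},
    {"delta_pos": [0,0,0],"rotation": [0,0,0],"hand": -1},
    {"delta_pos": [0,0,0],"rotation": [0,0,0],"hand": -1},
  ],
)

```text
time_s: 52.05
tool_pos: [0.5215, -0.2203, 0.0498]
eef_rot: [-0.049, 0.999, -0.0, 0.0]
contact_force: [0.6, 0.5, -2.5]
opening: 0.0156
finger_force: 60.0
```

```bash
python3 - <<'E'
from h import *
st();print([tuple(map(float,t)) for t in trays(camera('scene'),.055)])
E
```

```text
t 52.05 p [ 0.5215 -0.2203  0.0498] yaw(spat) 5.61 tz [ 5.e-04 -2.e-04 -1.e+00] open 0.0156 F [ 0.6  0.5 -2.5] q6 [-0.11 -1.36]
[(1.0, -0.9533, 0.1477, 0.0, 0.0, 0.0), (9.0, 0.6144, -0.2112, 52.4, 52.1, 5.9), (9.0, 0.601, -0.1004, 52.8, 52.6, 4.8), (9.0, 0.5902, 0.0104, 52.4, 52.1, 5.1)]
```

Call:
move_arm(
  moves=[
    {"delta_pos": [-0.2,-0.02,0],"rotation": [0,0,0],"hand": -1},
    {"delta_pos": [-0.4,-0.04,0],"rotation": [0,0,0],"hand": -1},
    {"delta_pos": [-0.45,-0.04,0],"rotation": [0,0,0],"hand": -1},
    {"delta_pos": [-0.45,-0.05,0],"rotation": [0,0,0],"hand": -1},
    {"delta_pos": [-0.45,-0.05,0],"rotation": [0,0,0],"hand": -1},
    {"delta_pos": [-0.45,-0.05,0],"rotation": [0,0,0],"hand": -1},
    {"delta_pos": [-0.45,-0.05,0],"rotation": [0,0,0],"hand": -1},
    {"delta_pos": [-0.45,-0.04,0],"rotation": [0,0,0],"hand": -1},
    {"delta_pos": [-0.35,-0.03,0],"rotation": [0,0,0],"hand": -1},
    {"delta_pos": [0,0,0.5],"rotation": [0,0,0],"hand": -1},
    {"delta_pos": [0,0,1],"rotation": [0,0,0.2],"hand": -1},
    {"delta_pos": [0,0.3,1],"rotation": [0,0,0.6],"hand": -1},
  ],
)

```text
time_s: 53.3
tool_pos: [0.411, -0.2228, 0.1251]
eef_rot: [-0.089, 0.996, -0.0, -0.001]
contact_force: [0.9, -0.6, -3.0]
opening: 0.0157
finger_force: 60.0
```

```bash
python3 - <<'E'
from h import *
go(.4315,-.0130,.1,86)
C=[camera('top'),camera('scene')]
for c in C: print([tuple(map(float,t)) for t in trays(c,.055)])
E
```

```text
t 53.3 p [ 0.411  -0.2228  0.1251] yaw(spat) 10.23 tz [-1.2e-03 -1.0e-04 -1.0e+00] open 0.0157 F [ 0.9 -0.6 -3. ] q6 [-0.15 -1.24]
target [ 0.4255 -0.099   0.1235] d [ 0.0145  0.1238 -0.0016] units [ 0.48  4.13 -0.05] turn units 13.22 u/30mm [0.07  0.998 0.   ]
[(9.0, 0.6129, -0.2124, 52.6, 52.0, 5.8), (9.0, 0.5993, -0.1016, 52.1, 52.3, 5.5), (9.0, 0.5887, 0.0095, 52.1, 52.7, 5.4)]
[(1.0, -0.9532, 0.1469, 0.0, 0.0, 0.0), (9.0, 0.6144, -0.2112, 52.4, 52.1, 5.9), (9.0, 0.601, -0.1004, 53.0, 52.7, 5.1), (9.0, 0.5902, 0.0104, 52.4, 52.0, 5.3)]
```

Call:
move_arm(
  moves=[
    {"delta_pos": [0.04,0.35,0],"rotation": [0,0,1],"hand": -1},
    {"delta_pos": [0.04,0.35,0],"rotation": [0,0,1],"hand": -1},
    {"delta_pos": [0.04,0.35,0],"rotation": [0,0,1],"hand": -1},
    {"delta_pos": [0.04,0.35,0],"rotation": [0,0,1],"hand": -1},
    {"delta_pos": [0.04,0.35,0],"rotation": [0,0,1],"hand": -1},
    {"delta_pos": [0.04,0.35,0],"rotation": [0,0,1],"hand": -1},
    {"delta_pos": [0.04,0.35,0],"rotation": [0,0,1],"hand": -1},
    {"delta_pos": [0.04,0.35,0],"rotation": [0,0,1],"hand": -1},
    {"delta_pos": [0.04,0.35,0],"rotation": [0,0,1],"hand": -1},
    {"delta_pos": [0.04,0.35,0],"rotation": [0,0,1],"hand": -1},
    {"delta_pos": [0.04,0.35,0],"rotation": [0,0,1],"hand": -1},
    {"delta_pos": [0.04,0.28,0],"rotation": [0,0,1],"hand": -1},
  ],
)

```text
time_s: 54.6
tool_pos: [0.4254, -0.0981, 0.1237]
eef_rot: [-0.637, 0.771, 0.0, -0.0]
contact_force: [-0.6, -0.2, -3.7]
opening: 0.0156
finger_force: 60.0
```

Call:
move_arm(
  moves=[
    {"delta_pos": [0,0,0],"rotation": [0,0,0.9],"hand": -1},
    {"delta_pos": [0,0,0],"rotation": [0,0,0.25],"hand": -1},
    {"delta_pos": [0,0,0],"rotation": [0,0,0],"hand": -1},
    {"delta_pos": [0,0,0],"rotation": [0,0,0],"hand": -1},
  ],
)

```text
time_s: 55.0
tool_pos: [0.4259, -0.0986, 0.1243]
eef_rot: [-0.678, 0.735, 0.0, -0.0]
contact_force: [-0.2, -1.5, -2.4]
opening: 0.0157
finger_force: 60.0
```

```bash
python3 - <<'E'
from h import *
go(.4315,-.0130,.003,86)
E
```

```text
t 55.0 p [ 0.4259 -0.0986  0.1243] yaw(spat) 85.43 tz [-5.e-04  0.e+00 -1.e+00] open 0.0157 F [-0.2 -1.5 -2.4] q6 [ 0.15 -0.23]
target [ 0.4255 -0.099   0.0265] d [-0.0004 -0.0004 -0.0978] units [-0.01 -0.01 -3.26] turn units 0.1 u/30mm [0.07  0.998 0.   ]
```

Call:
move_arm(
  moves=[
    {"delta_pos": [0,0,-0.8],"rotation": [0,0,0.1],"hand": -1},
    {"delta_pos": [0,0,-0.9],"rotation": [0,0,0],"hand": -1},
    {"delta_pos": [0,0,-0.7],"rotation": [0,0,0],"hand": -1},
    {"delta_pos": [0,0,-0.4],"rotation": [0,0,0],"hand": -1},
    {"delta_pos": [0,0,-0.2],"rotation": [0,0,0],"hand": -1},
    {"delta_pos": [0,0,-0.1],"rotation": [0,0,0],"hand": -1},
    {"delta_pos": [0,0,-0.1],"rotation": [0,0,0],"hand": -1},
    {"delta_pos": [0,0,0],"rotation": [0,0,0],"hand": -1},
    {"delta_pos": [0,0,0],"rotation": [0,0,0],"hand": -1},
    {"delta_pos": [0,0,0],"rotation": [0,0,0],"hand": -1},
  ],
)

```text
time_s: 56.0
tool_pos: [0.4266, -0.0984, 0.0291]
eef_rot: [-0.683, 0.731, -0.0, 0.0]
contact_force: [0.0, 0.2, -3.8]
opening: 0.0154
finger_force: 60.0
```

```bash
python3 - <<'E'
from h import *
go(.4315,-.0130,.003,86)
E
```

```text
t 56.0 p [ 0.4266 -0.0984  0.0291] yaw(spat) 86.11 tz [ 1.2e-03  1.0e-04 -1.0e+00] open 0.0154 F [ 0.   0.2 -3.8] q6 [ 0.15 -0.22]
target [ 0.4255 -0.099   0.0265] d [-0.0011 -0.0006 -0.0026] units [-0.04 -0.02 -0.09] turn units -0.02 u/30mm [0.07  0.998 0.   ]
```

Down a last 2–3 mm, then open and rise.

Call:
move_arm(
  moves=[
    {"delta_pos": [0,0,-0.05],"rotation": [0,0,0],"hand": -1},
    {"delta_pos": [0,0,-0.03],"rotation": [0,0,0],"hand": -1},
    {"delta_pos": [0,0,0],"rotation": [0,0,0],"hand": -1},
    {"delta_pos": [0,0,0],"rotation": [0,0,0],"hand": -1},
    {"delta_pos": [0,0,0],"rotation": [0,0,0],"hand": -1},
  ],
)

```text
time_s: 56.5
tool_pos: [0.4264, -0.0984, 0.0265]
eef_rot: [-0.683, 0.731, -0.0, 0.0]
contact_force: [-1.0, -0.2, 0.8]
opening: 0.0151
finger_force: 60.0
```

Call:
move_arm(
  moves=[
    {"delta_pos": [0,0,0],"rotation": [0,0,0],"hand": 1},
    {"delta_pos": [0,0,0],"rotation": [0,0,0],"hand": 1},
    {"delta_pos": [0,0,0],"rotation": [0,0,0],"hand": 1},
    {"delta_pos": [0,0,0],"rotation": [0,0,0],"hand": 1},
    {"delta_pos": [0,0,0],"rotation": [0,0,0],"hand": 1},
    {"delta_pos": [0,0,0],"rotation": [0,0,0],"hand": 1},
    {"delta_pos": [0,0,0],"rotation": [0,0,0],"hand": 1},
    {"delta_pos": [0,0,0],"rotation": [0,0,0],"hand": 1},
    {"delta_pos": [0,0,0],"rotation": [0,0,0],"hand": 1},
    {"delta_pos": [0,0,0],"rotation": [0,0,0],"hand": 1},
    {"delta_pos": [0,0,0],"rotation": [0,0,0],"hand": 1},
    {"delta_pos": [0,0,0],"rotation": [0,0,0],"hand": 1},
  ],
  grip_force=20,
)

```text
time_s: 57.7
tool_pos: [0.4262, -0.0984, 0.0263]
eef_rot: [-0.683, 0.731, -0.0, 0.0]
contact_force: [-0.5, 0.1, -1.1]
opening: 0.0865
finger_force: 0.0
```

Call:
move_arm(
  moves=[
    {"delta_pos": [0,0,0.4],"rotation": [0,0,0],"hand": 1},
    {"delta_pos": [0,0,0.8],"rotation": [0,0,0],"hand": 1},
    {"delta_pos": [0,0,1],"rotation": [0,0,0],"hand": 1},
    {"delta_pos": [0,0,1],"rotation": [0,0,0],"hand": 1},
    {"delta_pos": [0,0,1],"rotation": [0,0,0],"hand": 1},
    {"delta_pos": [0,0,1],"rotation": [0,0,0],"hand": 1},
    {"delta_pos": [0,0,1],"rotation": [0,0,0],"hand": 1},
    {"delta_pos": [0,0,0],"rotation": [0,0,0],"hand": 1},
  ],
)

```text
time_s: 58.5
tool_pos: [0.429, -0.0986, 0.2166]
eef_rot: [-0.683, 0.73, -0.003, 0.003]
contact_force: [0.5, 1.3, -0.3]
opening: 0.0868
finger_force: 0.0
```

```bash
python3 - <<'E'
from h import *
st();C=[camera('top'),camera('scene'),camera('wrist')]
for c in C[:2]: print([tuple(map(float,t)) for t in trays(c,.055)])
print('spat',fit(C[1:2],spat,[431,-13,86]),fit(C[2:],spat,[431,-13,86]))
for x0 in([567,-400,-6],[572,-404,-6],[575,-400,-8]): print('scan',fit([C[1]],scan,x0),fit([C[0]],scan,x0),fit(C[:2],scan,x0))
E
```

```text
t 58.5 p [ 0.429  -0.0986  0.2166] yaw(spat) 86.14 tz [ 9.7e-03 -1.0e-04 -1.0e+00] open 0.0868 F [ 0.5  1.3 -0.3] q6 [ 0.15 -0.22]
[(9.0, 0.6128, -0.2123, 52.6, 52.1, 5.8), (9.0, 0.5993, -0.1016, 52.3, 52.3, 5.3), (9.0, 0.5887, 0.0094, 52.2, 52.6, 5.4)]
[(1.0, -0.9529, 0.1473, 0.0, 0.0, 0.0), (1.0, 0.2481, -0.2974, 0.0, 0.0, 0.0), (9.0, 0.6144, -0.2112, 52.4, 52.1, 5.9), (9.0, 0.6009, -0.1004, 52.6, 52.6, 4.8), (9.0, 0.5901, 0.0104, 52.5, 52.0, 5.4)]
spat (array([432.87, -10.88,  86.96]), np.float64(0.418)) (array([431.13, -18.29,  86.07]), np.float64(1.563))
scan (array([ 567.01, -399.64,   -3.93]), np.float64(0.641)) (array([ 565.67, -399.27,   -9.93]), np.float64(1.554)) (array([ 566.76, -399.18,   -8.61]), np.float64(2.414))
scan (array([ 567.01, -399.65,   -3.91]), np.float64(0.641)) (array([ 565.55, -399.27,  -10.04]), np.float64(1.554)) (array([ 564.72, -400.12,   -3.3 ]), np.float64(2.444))
scan (array([ 566.99, -399.57,   -3.85]), np.float64(0.642)) (array([ 565.78, -399.26,   -9.85]), np.float64(1.554)) (array([ 566.76, -399.2 ,   -8.54]), np.float64(2.415))
```

Call:
move_arm(
  moves=[
    {"delta_pos": [0,-0.5,0.5],"rotation": [0,0,-1],"hand": 1},
    {"delta_pos": [0,-0.7,0.5],"rotation": [0,0,-1],"hand": 1},
    {"delta_pos": [0,-0.7,0],"rotation": [0,0,-1],"hand": 1},
    {"delta_pos": [0,-0.7,0],"rotation": [0,0,-1],"hand": 1},
    {"delta_pos": [0,-0.7,0],"rotation": [0,0,-1],"hand": 1},
    {"delta_pos": [0,-0.7,0],"rotation": [0,0,-1],"hand": 1},
    {"delta_pos": [0,-0.7,0],"rotation": [0,0,-1],"hand": 1},
    {"delta_pos": [0,-0.7,0],"rotation": [0,0,-1],"hand": 1},
    {"delta_pos": [0.2,-0.7,0],"rotation": [0,0,-1],"hand": 1},
    {"delta_pos": [0.3,-0.7,0],"rotation": [0,0,-1],"hand": 1},
    {"delta_pos": [0.3,-0.7,0],"rotation": [0,0,-1],"hand": 1},
    {"delta_pos": [0.3,-0.7,0],"rotation": [0,0,-1],"hand": 1},
  ],
)

```text
time_s: 59.85
tool_pos: [0.4587, -0.3449, 0.2402]
eef_rot: [-0.149, 0.989, 0.001, -0.002]
contact_force: [0.7, 1.0, 0.6]
opening: 0.0872
finger_force: 0.0
```

Call:
move_arm(
  moves=[
    {"delta_pos": [0.4,-0.6,0],"rotation": [0,0,-1],"hand": 1},
    {"delta_pos": [0.5,-0.5,0],"rotation": [0,0,-1],"hand": 1},
    {"delta_pos": [0.5,-0.5,0],"rotation": [0,0,-1],"hand": 1},
    {"delta_pos": [0.5,-0.4,0],"rotation": [0,0,-1],"hand": 1},
    {"delta_pos": [0.4,-0.2,0],"rotation": [0,0,0],"hand": 1},
    {"delta_pos": [0.2,0,0],"rotation": [0,0,0],"hand": 1},
    {"delta_pos": [0,0,0],"rotation": [0,0,0],"hand": 1},
    {"delta_pos": [0,0,0],"rotation": [0,0,0],"hand": 1},
  ],
)

```text
time_s: 60.65
tool_pos: [0.5337, -0.4099, 0.2415]
eef_rot: [0.048, 0.999, 0.0, -0.001]
contact_force: [-0.6, -0.0, 0.0]
opening: 0.0873
finger_force: 0.0
```

```bash
cat >> h.py <<'E'
grip=lambda p,a:np.vstack([box([*p,0],a,(-.125,-.03),(-.040,-.016),(.115,))[:4]])
trig=lambda p,a:np.vstack([box([*p,0],a,(-.083,-.03),(0,.010),(.112,))[:4]])
both=lambda p,a:np.vstack([grip(p,a),trig(p,a)])
E
python3 - <<'E'
from h import *
s=st();W=camera('wrist');cv2.imwrite('pics/w9.png',W['color'])
print(proj(W,both([.567,-.402],-6)).round(0).tolist())
print('tcp',proj(W,s['tool_pos']).round())
for x0 in([567,-402,-6],[570,-408,-6],[565,-398,-7],[567,-402,-4]): print(fit([W],both,x0),fit([W],grip,x0))
g=cv2.cvtColor(W['color'],cv2.COLOR_BGR2GRAY)
# coarse character map along a scanner-y line through the pinch, z=.11
for xs in(-.06,-.074,-.10,-.12):
    yy=np.arange(-.06,.035,.003); P=box([.567,-.402,0],-6,(xs,xs),(0,0),(.112,))[:1]
    P=np.array([R.from_euler('z',-6,degrees=True).apply([xs,y,.113])+[.567,-.402,0] for y in yy]); q=proj(W,P).round().astype(int)
    print(xs,q[0],[int(g[np.clip(v,0,399),np.clip(u,0,639)]) for u,v in q])
E
```

```text
t 60.65 p [ 0.5337 -0.4099  0.2415] yaw(spat) -5.55 tz [-1.5e-03  8.0e-04 -1.0e+00] open 0.0873 F [-0.6 -0.   0. ] q6 [-0.42 -1.25]
[[288.0, 93.0], [290.0, 190.0], [313.0, 190.0], [313.0, 94.0], [329.0, 138.0], [328.0, 190.0], [338.0, 190.0], [339.0, 138.0]]
tcp [[317. 234.]]
(array([ 569.02, -413.98,   -8.18]), np.float64(1.403)) (array([ 568.99, -413.33,   -7.94]), np.float64(1.534))
(array([ 569.02, -414.02,   -8.22]), np.float64(1.403)) (array([ 568.97, -413.3 ,   -7.92]), np.float64(1.534))
(array([ 563.33, -411.94,   -7.29]), np.float64(1.595)) (array([ 568.98, -413.31,   -7.92]), np.float64(1.534))
(array([ 563.35, -411.98,   -7.33]), np.float64(1.595)) (array([ 568.99, -413.35,   -7.94]), np.float64(1.534))
-0.06 [269 161] [63, 49, 50, 182, 77, 127, 150, 155, 159, 164, 167, 161, 243, 240, 240, 240, 242, 162, 239, 246, 242, 241, 242, 241, 241, 240, 239, 240, 240, 240, 254, 65]
-0.074 [269 147] [59, 61, 61, 61, 83, 123, 151, 154, 159, 162, 166, 166, 64, 68, 68, 67, 68, 129, 234, 245, 232, 67, 68, 67, 67, 68, 67, 64, 65, 64, 65, 64]
-0.1 [268 120] [56, 57, 58, 57, 58, 104, 147, 154, 158, 162, 164, 168, 107, 61, 61, 61, 60, 61, 61, 61, 61, 62, 60, 60, 60, 59, 59, 59, 60, 58, 57, 57]
-0.12 [267  99] [54, 55, 54, 55, 55, 99, 146, 154, 158, 161, 163, 166, 139, 55, 56, 56, 56, 55, 56, 56, 56, 56, 56, 57, 56, 55, 54, 55, 55, 55, 54, 54]
```

Call:
move_arm(
  moves=[
    {"delta_pos": [-0.7,-0.22,0],"rotation": [0,0,-0.2],"hand": 1},
    {"delta_pos": [-0.7,-0.23,0],"rotation": [0,0,-0.23],"hand": 1},
    {"delta_pos": [0,0,-0.5],"rotation": [0,0,0],"hand": 1},
    {"delta_pos": [0,0,-0.8],"rotation": [0,0,0],"hand": 1},
    {"delta_pos": [0,0,-0.5],"rotation": [0,0,0],"hand": 1},
    {"delta_pos": [0,0,0],"rotation": [0,0,0],"hand": 1},
    {"delta_pos": [0,0,0],"rotation": [0,0,0],"hand": 1},
    {"delta_pos": [0,0,0],"rotation": [0,0,0],"hand": 1},
  ],
)

```text
time_s: 61.5
tool_pos: [0.4927, -0.4243, 0.1899]
eef_rot: [0.07, 0.998, -0.001, 0.001]
contact_force: [1.0, -0.2, 0.3]
opening: 0.0871
finger_force: 0.0
```

```bash
python3 - <<'E'
from h import *
s=st();W=camera('wrist');T=camera('top')
g=cv2.cvtColor(W['color'],cv2.COLOR_BGR2GRAY)
b=np.array([.569,-.4137,0]);Q=R.from_euler('z',-8,degrees=True)
for xs in(-.09,-.1,-.115):
    P=np.array([Q.apply([xs,y,.1145])+b for y in np.arange(-.056,.005,.002)]);q=proj(W,P).round().astype(int)
    print('y',xs,[int(g[min(max(v,0),399),min(max(u,0),639)]) for u,v in q])
P=np.array([Q.apply([x,-.028,.115])+b for x in np.arange(-.14,-.06,.003)]);q=proj(W,P).round().astype(int)
print('x',q[0],q[-1],[int(g[min(max(v,0),399),min(max(u,0),639)]) for u,v in q])
P=np.array([Q.apply([x,.005,.112])+b for x in np.arange(-.1,-.05,.003)]);q=proj(W,P).round().astype(int)
print('xt',q[0],q[-1],[int(g[min(max(v,0),399),min(max(u,0),639)]) for u,v in q])
E
```

```text
t 61.5 p [ 0.4927 -0.4243  0.1899] yaw(spat) -8.01 tz [ 0.0022 -0.0017 -1.    ] open 0.0871 F [ 1.  -0.2  0.3] q6 [-0.46 -1.25]
y -0.09 [58, 59, 60, 59, 59, 60, 61, 61, 75, 101, 125, 149, 155, 158, 159, 162, 166, 166, 170, 168, 80, 67, 67, 67, 67, 67, 67, 87, 132, 169, 180]
y -0.1 [58, 58, 57, 58, 59, 60, 60, 59, 65, 101, 126, 151, 156, 158, 160, 163, 165, 166, 169, 169, 90, 64, 63, 64, 65, 65, 64, 65, 65, 64, 63]
y -0.115 [56, 55, 57, 57, 57, 57, 58, 59, 65, 94, 132, 152, 154, 156, 159, 162, 163, 165, 167, 166, 89, 59, 60, 60, 60, 61, 61, 60, 60, 60, 60]
x [309 125] [310 215] [56, 56, 55, 103, 152, 158, 160, 159, 158, 158, 159, 160, 159, 160, 160, 160, 161, 160, 160, 160, 159, 161, 161, 161, 162, 161, 161]
xt [347 172] [346 224] [63, 66, 91, 165, 241, 243, 243, 244, 245, 246, 246, 244, 244, 245, 245, 245, 245]
```

Call:
move_arm(
  moves=[
    {"delta_pos": [-0.06,-0.02,-0.8],"rotation": [0,0,0],"hand": 1},
    {"delta_pos": [0,0,-1],"rotation": [0,0,0],"hand": 1},
    {"delta_pos": [0,0,-0.9],"rotation": [0,0,0],"hand": 1},
    {"delta_pos": [0,0,-0.7],"rotation": [0,0,0],"hand": 1},
    {"delta_pos": [0,0,-0.5],"rotation": [0,0,0],"hand": 1},
    {"delta_pos": [0,0,-0.3],"rotation": [0,0,0],"hand": 1},
    {"delta_pos": [0,0,-0.1],"rotation": [0,0,0],"hand": 1},
    {"delta_pos": [0,0,0],"rotation": [0,0,0],"hand": 1},
    {"delta_pos": [0,0,0],"rotation": [0,0,0],"hand": 1},
    {"delta_pos": [0,0,0],"rotation": [0,0,0],"hand": 1},
  ],
)

```text
time_s: 62.6
tool_pos: [0.491, -0.4249, 0.0604]
eef_rot: [0.07, 0.998, -0.0, 0.001]
contact_force: [-0.3, 0.5, 0.3]
opening: 0.087
finger_force: 0.0
```

Call:
move_arm(
  moves=[
    {"delta_pos": [0,0,0],"rotation": [0,0,0],"hand": -1},
    {"delta_pos": [0,0,0],"rotation": [0,0,0],"hand": -1},
    {"delta_pos": [0,0,0],"rotation": [0,0,0],"hand": -1},
    {"delta_pos": [0,0,0],"rotation": [0,0,0],"hand": -1},
    {"delta_pos": [0,0,0],"rotation": [0,0,0],"hand": -1},
    {"delta_pos": [0,0,0],"rotation": [0,0,0],"hand": -1},
    {"delta_pos": [0,0,0],"rotation": [0,0,0],"hand": -1},
    {"delta_pos": [0,0,0],"rotation": [0,0,0],"hand": -1},
    {"delta_pos": [0,0,0],"rotation": [0,0,0],"hand": -1},
    {"delta_pos": [0,0,0],"rotation": [0,0,0],"hand": -1},
    {"delta_pos": [0,0,0],"rotation": [0,0,0],"hand": -1},
    {"delta_pos": [0,0,0],"rotation": [0,0,0],"hand": -1},
  ],
  grip_force=30,
)

```text
time_s: 63.8
tool_pos: [0.4901, -0.4242, 0.059]
eef_rot: [0.07, 0.998, 0.0, -0.0]
contact_force: [-1.7, 2.9, 0.1]
opening: 0.0397
finger_force: 29.0
```

```bash
python3 - <<'E'
from h import *
s=st();print(s['finger_force'])
E
```

```text
t 63.8 p [ 0.4901 -0.4242  0.059 ] yaw(spat) -8.04 tz [-7.e-04  7.e-04 -1.e+00] open 0.0397 F [-1.7  2.9  0.1] q6 [-0.46 -1.25]
28.958531278185546
```

Call:
move_arm(
  moves=[
    {"delta_pos": [0,0,0],"rotation": [0,0,0],"hand": -1},
    {"delta_pos": [0,0,0],"rotation": [0,0,0],"hand": -1},
    {"delta_pos": [0,0,0],"rotation": [0,0,0],"hand": -1},
    {"delta_pos": [0,0,0],"rotation": [0,0,0],"hand": -1},
    {"delta_pos": [0,0,0],"rotation": [0,0,0],"hand": -1},
    {"delta_pos": [0,0,0],"rotation": [0,0,0],"hand": -1},
  ],
  grip_force=45,
)

```text
time_s: 64.4
tool_pos: [0.49, -0.4244, 0.059]
eef_rot: [0.07, 0.998, 0.0, -0.0]
contact_force: [-2.1, 1.9, -0.8]
opening: 0.0394
finger_force: 43.5
```

```bash
python3 - <<'E'
from h import *
s=st();print(s['finger_force'],s['wrist_torque'])
E
```

```text
t 64.4 p [ 0.49   -0.4244  0.059 ] yaw(spat) -8.04 tz [-7.e-04  4.e-04 -1.e+00] open 0.0394 F [-2.1  1.9 -0.8] q6 [-0.46 -1.25]
43.486065873876214 [0.84156082 0.45321529 0.11453058]
```

Call:
move_arm(
  moves=[
    {"delta_pos": [0,0,0],"rotation": [0,0,0],"hand": 1},
    {"delta_pos": [0,0,0],"rotation": [0,0,0],"hand": 1},
    {"delta_pos": [0,0,0],"rotation": [0,0,0],"hand": 1},
    {"delta_pos": [0,0,0],"rotation": [0,0,0],"hand": 1},
    {"delta_pos": [0,0,0],"rotation": [0,0,0],"hand": 1},
    {"delta_pos": [0,0,0],"rotation": [0,0,0],"hand": 1},
    {"delta_pos": [0,0,0],"rotation": [0,0,0],"hand": 1},
    {"delta_pos": [0,0,0],"rotation": [0,0,0],"hand": 1},
    {"delta_pos": [0,0,0],"rotation": [0,0,0],"hand": 1},
    {"delta_pos": [0,0,0],"rotation": [0,0,0],"hand": 1},
    {"delta_pos": [0,0,0],"rotation": [0,0,0],"hand": 1},
    {"delta_pos": [0,0,0],"rotation": [0,0,0],"hand": 1},
  ],
)

```text
time_s: 65.6
tool_pos: [0.4904, -0.4245, 0.0592]
eef_rot: [0.07, 0.998, -0.0, -0.0]
contact_force: [-0.5, -0.8, -0.4]
opening: 0.0869
finger_force: 0.0
```

Call:
move_arm(
  moves=[
    {"delta_pos": [0,0,0.4],"rotation": [0,0,0],"hand": 1},
    {"delta_pos": [0,0,0.8],"rotation": [0,0,0],"hand": 1},
    {"delta_pos": [0,0,1],"rotation": [0,0,0],"hand": 1},
    {"delta_pos": [0,0,1],"rotation": [0,0,0],"hand": 1},
    {"delta_pos": [0,0,0.8],"rotation": [0,0,0],"hand": 1},
    {"delta_pos": [0,0,0.4],"rotation": [0,0,0],"hand": 1},
    {"delta_pos": [0,0,0],"rotation": [0,0,0],"hand": 1},
    {"delta_pos": [0,0,0],"rotation": [0,0,0],"hand": 1},
  ],
)

```text
time_s: 66.4
tool_pos: [0.4899, -0.424, 0.1903]
eef_rot: [0.07, 0.998, 0.001, -0.001]
contact_force: [1.2, -0.6, -0.5]
opening: 0.0872
finger_force: 0.0
```

```bash
python3 - <<'E'
from h import *
s=st();C=[camera('top'),camera('scene')];W=camera('wrist')
for c in C: print([tuple(map(float,t)) for t in trays(c,.055)])
print('spat',fit(C[1:],spat,[431,-13,86]),'mat',fit(C[1:],mat,[431,-42,87]))
g=cv2.cvtColor(W['color'],cv2.COLOR_BGR2GRAY);b=np.array([.566,-.4133,0]);Q=R.from_euler('z',-8,degrees=True)
for xs in(-.07,-.078):
    P=np.array([Q.apply([xs,y,.113])+b for y in np.arange(-.046,.02,.002)]);q=proj(W,P).round().astype(int)
    print([int(g[min(max(v,0),399),min(max(u,0),639)]) for u,v in q])
E
```

```text
t 66.4 p [ 0.4899 -0.424   0.1903] yaw(spat) -8.04 tz [-0.001   0.0013 -1.    ] open 0.0872 F [ 1.2 -0.6 -0.5] q6 [-0.46 -1.25]
[(9.0, 0.6129, -0.2124, 52.6, 52.1, 5.4), (9.0, 0.5993, -0.1015, 52.1, 52.3, 5.2), (9.0, 0.5887, 0.0094, 52.2, 52.6, 5.4)]
[(1.0, -0.9529, 0.1468, 0.0, 0.0, 0.0), (9.0, 0.6144, -0.2112, 52.4, 52.2, 5.9), (9.0, 0.6009, -0.1005, 52.6, 52.6, 4.8), (9.0, 0.5901, 0.0104, 52.5, 52.0, 5.4)]
spat (array([432.91, -10.8 ,  86.95]), np.float64(0.415)) mat (array([431.97, -41.  ,  87.21]), np.float64(0.237))
[87, 232, 242, 162, 100, 126, 153, 156, 160, 162, 165, 167, 170, 172, 159, 239, 243, 244, 244, 244, 244, 244, 157, 159, 227, 241, 248, 249, 245, 245, 245, 244, 245]
[49, 127, 147, 97, 103, 127, 155, 156, 159, 162, 165, 168, 170, 172, 164, 146, 149, 149, 151, 152, 150, 152, 129, 151, 221, 243, 248, 253, 152, 150, 152, 149, 150]
```

```bash
python3 -c "
from bench import manip
print(manip.close_job())"
```

```text
the job is handed in; nothing more can be done
None
```

The job is handed in at about 66 s. All three trays are on the light panel, the spatula is back on its mat and released, and the scanner trigger was squeezed and sprang back. One placed tray got knocked off the panel's edge mid-run; I dragged it onto the bench with the blade, then lifted and placed it again.

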